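Set the slant stand on its spacer blocks, bar it and load the jars

ROBOT

A 7-joint arm with a two-finger parallel gripper is mounted at the origin on the work surface; the furniture and walls round the work are solid. World frame = base frame: x ahead of the robot, y to its left, z up, the work surface at z = 0. Lengths are in m, angles in rad, forces in N, time in s.
With the tool pointing down it reaches from about 0.4 to 0.875 m from the base axis. Payload 6.5 kg.
Tool frame: the origin (TCP) lies between the finger pads; the fingertips stand 19 mm ahead of it and the grasp point (between the pads) is the TCP; z points along the fingers, y is the line along which they close (so a half turn about z gives the same grasp; the last joint's range is limited). The gripper opens to 88 mm and grips with 3 to 60 N. Pads are 18 mm wide; open, the fingers measure 123 mm over their backs; the gripper's body (75 mm by 187 mm) begins 45 mm behind the grasp point.
Start: joints at [-1.178, 0.536, -0.004, 1.538, 0.003, 1.067, -0.071], TCP at [0.288, 0.583, 0.258] pointing down, gripper open.
Joint ranges: [-2.7, 2.7], [-0.37, 2.16], [-1.27, 1.26], [0.24, 2.4], [-1.31, 4.45], [0.19, 1.91], [-2.76, 2.76]. Speed limits (rad/s): [2.39, 2.39, 3.14, 3.14, 3.14, 3.14, 3.14].

INTERFACE

Orientations are given as a unit quaternion [w, x, y, z].
In Python, from cell import * gives the robot as it stands.
- The arm moves only by the shell command python3 -m creep 'ROWS' [FORCE]. ROWS is a JSON list of rows, 1 to 5 of them, each of 5 numbers: the opening from 0.0 (shut) to 1.0 (fully open), then dx, dy, dz in m, then a turn about the tool's z in rad; each row shifts and turns the commanded pose from where the row before left it, along the tool's axes as they then stand; what a row does not reach is not made up. A row lasts 1/8 s, in which the tool goes at most 0.0625 m and 0.188 rad, less where a joint would pass 70% of its speed; a pose out of reach is approached as far as the arm can. The fingers move at their own pace and stop on an object; FORCE is the grip in N (left out, the last holds). Time passes only in rows, so rows that do not move let the fingers close. It prints the time, the measured TCP pose, the force, the opening and the grip force at its end.
- observe(): the state, without advancing time (a new reading comes with each control period).
- capture(name): name is "scene" or "top" or "wrist"; returns the picture (420x560x3 uint8, red, green, blue); there is no depth.
- camera_model(name): a dict with "K" (3x3 intrinsics, pixels), "D" ([k1, k2, p1, p2, k3] as OpenCV has them; the pictures are not rectified), "R" (3x3) and "t" (3): a world point X has camera coordinates R X + t. Camera axes: x right, y down, z forward; pixel columns grow to the right and rows downward; lengths in m; the calibration is good to about 2 mm. A picture is of the moment at which its call begins: read the wrist's pose just before it. camera_model takes no time and is no camera call; for the wrist camera it gives the pose at the moment of the call.
- hand_in(): hands the job in; it is judged then, once.
The state is a dict: "time": time; "q": joint angles; "qvel": joint speeds; "joint_torque": joint torques, N m; "ee_pos": TCP position; "tool_rot": TCP orientation; "ft_force": force on the tool from outside, world axes, zero at the start; "wrist_torque": the same for the moment, N m; "opening": opening from 0.0 (shut) to 1.0 (fully open); "grip_force": force on a finger pad.
Only numpy, scipy, OpenCV 4.12 (cv2) and the standard library are available. Lean on these libraries where they do the work, as an engineer would, in place of code of your own. Each camera call takes 0.05 s, during which the arm holds its last target. There are 200 camera calls.

TASK

Set up the slant stand for filling ointment jars: swing its hinged plate right back until it stays open, stack all the bright metal spacer blocks on the ground steel patch of the base, and lower the plate so that its roller rests on the stack. Then push the stop rod, from either side, through both eyelets at the low end of the plate until its handle is home against the lug, and only after that stand every ointment jar flat on the sloping plate, uphill of the rod. Let nothing fall over among the bottles standing nearby.

Things in the scene. Friction and masses are not known exactly. Their poses are not given: they have to be found in the camera images.
- stand: Base of the slant stand, fixed to the table: dark steel bed 200 mm wide (its y) and 12 mm thick, reaching from x = -160 to +25 mm in its own frame. Origin on the table under the hinge axis; the hinge axis runs along its y at x = 0, z = 22 mm. The free edge of the plate lies towards its -x (nearer the robot).
- tilt_plate (a joint): Angle (rad) of the hinged aluminium plate: 0 lying level, growing as its near edge is lifted; 1.75 is the stop, fully open, leaning back past upright, where it stays by itself from about 1.65 on; below that it sinks shut, slowed by a damper (0.25 N m s/rad). The plate weighs 0.5 kg.
- roller (a point): Middle of the steel roller (radius 10 mm, 90 mm long along the hinge direction) under the plate near its free edge, 130 mm from the hinge axis, at hinge-axis height when level: on a stack of height H (mm) on the patch the plate's angle is asin(H/130).
- plate_face (a point): On the plate's top face, centre line, 88 mm from the hinge. The plate is 140 mm long from the hinge, 168 wide, 8 thick, its top 14 mm above the hinge axis when level. Turns with the plate: x along it down towards the hinge, y along the hinge axis (to the stand's +y), z out of the top face. A rim 8 mm high runs along each side at y = +-81.5 mm.
- lift_bar (a point): Middle of the round steel lifting bar (10 mm thick, straight for 80 mm along the hinge direction) that stands out 38 mm beyond the plate's free edge; 178 mm from the hinge axis and, when the plate is level, 10 mm above it. Turns with the plate (axes as plate_face).
- anvil (a point): Centre of the bright ground patch (56 x 92 mm, x by y of the stand) on the base's top, 13 mm above the table and 120 mm from the hinge towards the robot: the stack goes here. Axes as the stand's.
- eyelet_left (a point): Centre of the 15 mm hole in the upright lug (34 x 34 mm, 8 mm thick) at the plate's low (hinge) end on the stand's +y side: 80 mm from the centre line, 22 mm from the hinge, 18 mm above the plate's face. The hole's axis is the plate's y. Turns with the plate.
- eyelet_right (a point): The same in the lug on the stand's -y side; the two holes are in line, 160 mm apart.
- block_15: Plain bright metal spacer block 36 x 70 x 15 mm (x, y, z), 0.2 kg; origin at the centre of its underside. Two or three of the three blocks are there.
- block_20: Plain bright metal spacer block 36 x 70 x 20 mm, origin at the centre of its underside; may be absent.
- block_25: Plain bright metal spacer block 36 x 70 x 25 mm, origin at the centre of its underside; may be absent.
- stop_rod: Stop rod, 0.12 kg: black handle block 16 x 50 x 22 mm (x, y, z) with a round steel rod 10 mm thick that sticks out of its +y end along the handle's axis, 190 mm long with a rounded end. Origin at the centre of the handle's underside; the rod's axis is 11 mm above it, along y. The handle is the heavy end: the balance point lies inside it.
- rod_tip (a point): Free end of the stop rod, 215 mm along its y from the origin, on the rod's axis.
- rod_shoulder (a point): Point on the rod's axis where it leaves the handle, 25 mm along its y from the origin.
- jar_a: White ointment jar with lid, 55 mm across and 40 mm high, 0.09 kg, closed; origin at the centre of its underside. One or two jars are there.
- jar_b: The same; one of the two jars may be absent.
- amber_bottle: Bystander: small amber bottle 48 mm across, 94 mm tall, standing at the back left; leave it standing.
- white_vial: Bystander: white vial 52 mm across, 88 mm tall, standing at the left; leave it standing.
Mind the look-alikes: they are no part of the job. Leave any orange look-alike of the jar_b alone.

How it is judged:
By the outcome, as a careful person would: the job done as asked, in the order asked, and still so for the second after the job is handed in, with the robot touching nothing.
Of block_15, block_20, block_25 only 2 to 3 are there at a start; the rules pass over those that are not, and their reading is None.
Of jar_a, jar_b only 1 to 2 are there at a start; the rules pass over those that are not, and their reading is None.
At some moment in a run one of jar_a, jar_b may be knocked a few centimetres aside while the robot is not near it.
Once in a run the grip may slacken for a moment while it holds something.
It also fails if it takes over 200 s, if anything falls off the work surface, if the arm or the gripper's body presses on something with over 40 N, if the wrist force passes 120 N, or if a joint passes its speed limit or range.

## Working session

There is one attempt and no reset: what is moved stays moved. The work goes in short steps, Python scripts to look and compute and a shell command to move; the robot and the scene stay as the last step left them, time stands still between calls to the robot, and variables do not carry over. Pictures are saved under pics/ and viewed, at most 14 in all, crops included, and the job is handed in when it is done.

```bash
ls; mkdir -p pics
python3 - <<'E'
from cell import *
import cv2
for n in ("scene","top"):
    cv2.imwrite(f"pics/{n}0.png",capture(n)[:,:,::-1])
    m=camera_model(n); print(n,m)
print(observe())
E
```

```text
pics
scene {'K': array([[403.60471415,   0.        , 273.93158028],
       [  0.        , 403.60471415, 209.80076057],
       [  0.        ,   0.        ,   1.        ]]), 'D': array([0.00114523, 0.        , 0.        , 0.        , 0.        ]), 'R': array([[ 0.57595428, -0.81722371,  0.02054468],
       [-0.55599733, -0.41002614, -0.72301143],
       [ 0.59928594,  0.40499874, -0.69053051]]), 't': array([-0.22722811,  0.31667712,  0.93045662])}
top {'K': array([[492.80718369,   0.        , 285.80415488],
       [  0.        , 492.80718369, 205.48594438],
       [  0.        ,   0.        ,   1.        ]]), 'D': array([-0.00546163,  0.        ,  0.        ,  0.        ,  0.        ]), 'R': array([[-0.01183818, -0.99976435, -0.01819602],
       [-0.98948878,  0.01433548, -0.14389732],
       [ 0.14412426,  0.01630128, -0.98942532]]), 't': array([0.06277312, 0.47235965, 1.28350219])}
{'time': 0.1, 'q': array([-1.1781934 ,  0.53710136, -0.00443747,  1.5387653 ,  0.00257513,
        1.06732532, -0.07119895]), 'qvel': array([-0.00161894, -0.00311062,  0.00091971, -0.00242771, -0.00046346,
        0.00125057,  0.00069313]), 'joint_torque': array([ 2.92399920e-03, -5.72078633e+01,  9.94291082e-01, -2.52228856e+01,
       -5.60548925e-02,  1.35270401e-02,  5.12487486e-05]), 'ee_pos': array([0.28763748, 0.58229843, 0.2569231 ]), 'tool_rot': array([-1.33802219e-04,  2.27365550e-01,  9.73809156e-01, -7.85520413e-04]), 'ft_force': array([ 0.52725991, -0.51008382,  0.02953752]), 'wrist_torque': array([-0.00484935,  0.00593089,  0.03617533]), 'grip_force': 0.0, 'opening': 0.9996976421273509}
```

View pics/scene0.png

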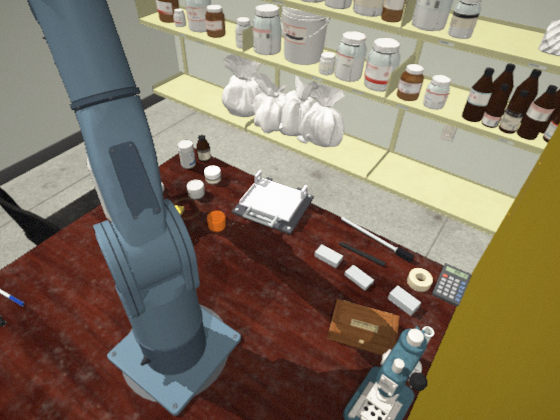

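View pics/top0.png

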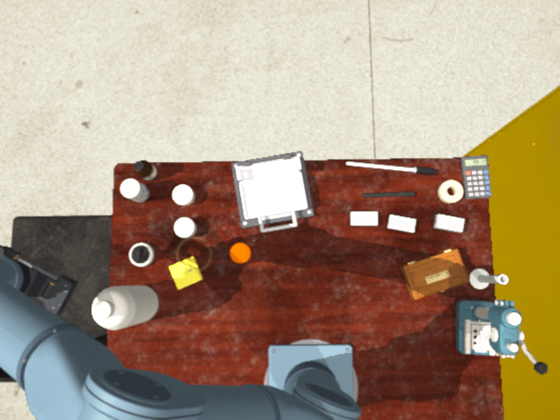

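```bash
cat > h.py <<'E'
from cell import *
import cv2, numpy as np
from scipy.spatial.transform import Rotation as Ro
def ray(m,uv):
    p=cv2.undistortPoints(np.array(uv,float).reshape(-1,1,2),m["K"],m["D"])[:,0]
    d=np.c_[p,np.ones(len(p))]@m["R"]; return -m["R"].T@m["t"], d
def cast(m,uv,z):
    c,d=ray(m,uv); return c+d*((z-c[2])/d[:,2])[:,None]
def proj(m,X):
    return cv2.projectPoints(np.array(X,float).reshape(-1,3),cv2.Rodrigues(m["R"])[0],m["t"],m["K"],m["D"])[0][:,0]
def rot(): 
    q=observe()["tool_rot"]; return Ro.from_quat([q[1],q[2],q[3],q[0]])
def to(x,y,z,yaw=None):
    """turn first, then dx,dy,dz. yaw: world direction (deg) of tool y, mod 180"""
    o=observe(); R=rot().as_matrix(); a=0
    if yaw is not None:
        cur=np.degrees(np.arctan2(R[1,1],R[0,1])); a=-np.radians((yaw-cur+90)%180-90)
        R=R@Ro.from_euler("z",a).as_matrix()
    d=R.T@(np.array([x,y,z])-o["ee_pos"])
    print("turn %.3f  d %s  q7 %.2f"%(a,np.round(d,4),o["q"][6]))
def st():
    o=observe(); R=rot().as_matrix()
    print("t %.2f pos %s yaw_y %.1f tilt %.2f open %.3f grip %.1f F %s"%(o["time"],np.round(o["ee_pos"],4),np.degrees(np.arctan2(R[1,1],R[0,1])),np.degrees(np.arccos(-R[2,2])),o["opening"],o["grip_force"],np.round(o["ft_force"],1)))
def blobs(img,lo,hi,amin=60):
    m=cv2.inRange(cv2.cvtColor(img,cv2.COLOR_RGB2HSV),np.array(lo),np.array(hi))
    cs,_=cv2.findContours(m,cv2.RETR_EXTERNAL,cv2.CHAIN_APPROX_NONE)
    return sorted([c for c in cs if cv2.contourArea(c)>amin],key=lambda c:c[:,0,0].mean())
E
python3 - <<'E'
from h import *
I=capture("top"); m=camera_model("top"); print("cam",np.round(-m["R"].T@m["t"],3))
for c in blobs(I,(0,0,150),(179,70,255),50):
    if not(100<c[:,0,0].mean()<500 and 150<c[:,0,1].mean()<300): continue
    r=cv2.minAreaRect(c); b=cv2.boxPoints(r)
    P=cast(m,b,0.03); print(np.round(r[0]),np.round(r[1]),round(r[2]),cv2.contourArea(c),"z.03:",np.round(cast(m,[r[0]],.03)[0,:2],3),"sides",np.round(np.linalg.norm(np.diff(P[:3],axis=0),axis=1),3))
for n,uv in dict(handle=(427,170),tip=(348,164),orange=(241,253)).items(): print(n,np.round(cast(m,[uv],.02)[0],3))
x,y,w,h=220,140,110,110
cv2.imwrite("pics/crop1.png",cv2.resize(np.hstack([I[145:245,225:325],I[145:245,335:475]])[:,:,::-1],None,fx=3.3,fy=3.3,interpolation=cv2.INTER_CUBIC))
E
```

```text
cam [0.283 0.035 1.339]
[130. 188.] [21. 21.] 27 331.0 z.03: [0.528 0.479] sides [0.056 0.059]
[140. 254.] [24. 24.] 90 449.0 z.03: [0.349 0.446] sides [0.065 0.064]
[182. 194.] [21. 21.] 90 350.5 z.03: [0.508 0.336] sides [0.057 0.058]
[184. 227.] [20. 21.] 90 334.0 z.03: [0.42  0.331] sides [0.057 0.054]
[364. 218.] [14. 27.] 90 376.5 z.03: [ 0.437 -0.15 ] sides [0.072 0.038]
[381. 166.] [71.  5.] 5 269.5 z.03: [ 0.577 -0.202] sides [0.014 0.19 ]
[401. 223.] [28. 15.] 11 365.5 z.03: [ 0.422 -0.25 ] sides [0.039 0.073]
[449. 223.] [29. 15.] 11 391.0 z.03: [ 0.422 -0.377] sides [0.04  0.077]
[450. 190.] [21. 23.] 90 380.0 z.03: [ 0.508 -0.386] sides [0.062 0.057]
[475. 162.] [ 8. 22.] 86 146.0 z.03: [ 0.585 -0.456] sides [0.06  0.021]
[479. 278.] [19. 18.] 90 233.5 z.03: [ 0.274 -0.446] sides [0.047 0.049]
[478. 183.] [26. 23.] 84 446.0 z.03: [ 0.528 -0.459] sides [0.063 0.072]
handle [ 0.567 -0.329  0.02 ]
tip [ 0.587 -0.115  0.02 ]
orange [0.349 0.178 0.02 ]
```

View pics/crop1.png

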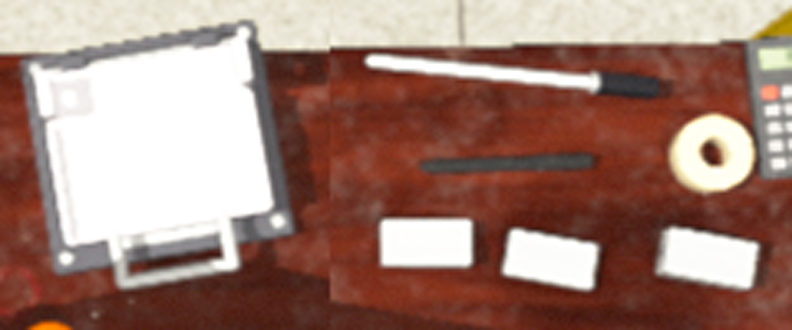

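Look-alikes: jars = white discs at px (182,194) and (184,227), not the vial (130,188), cup (140,254), orange jar (241,253) or tape ring (450,190). Blocks = (364,218), (401,223), (449,223). Rod = (348..427,166), not the black pen (388,194). The crop shows the stand turned about 10°, with its lift bar near px (278,228).

Run:
```python
from h import *
m=camera_model("top")
uv=np.array([(22,60),(250,22),(293,235),(57,272)])/3.3+[225,145]
P=cast(m,uv,.012)[:,:2]; print(np.round(P,3), np.round(np.linalg.norm(np.diff(np.r_[P,P[:1]],axis=0),axis=1),3))
# stand local of corners: far-left(+y), far-right, near-right, near-left
L=np.array([(.025,.1),(.025,-.1),(-.16,-.1),(-.16,.1)])
A=L-L.mean(0);B=P-P.mean(0)
th=np.arctan2((A[:,0]*B[:,1]-A[:,1]*B[:,0]).sum(),(A*B).sum()); R=np.array([[np.cos(th),-np.sin(th)],[np.sin(th),np.cos(th)]])
o=P.mean(0)-R@L.mean(0); print("stand",o,np.degrees(th))
b=o+R@[-.178,0]; print("bar",b, "anvil",o+R@[-.12,0],"bar px measured", cast(m,[np.array([(178,280)])[0]/3.3+[225,145]],.032))
to(b[0],b[1],.2,np.degrees(th)); st()
```

```text
[[ 0.597  0.205]
 [ 0.626  0.014]
 [ 0.446 -0.019]
 [ 0.418  0.176]] [0.194 0.183 0.196 0.181]
stand [0.58839712 0.10461554] 9.078280705385634
bar [0.4126268  0.07653003] anvil [0.46990028 0.08568149] bar px measured [[0.40827373 0.0756506  0.032     ]]
turn 0.954  d [-0.5192  0.0436  0.0576]  q7 -0.07
t 0.15 pos [0.2877 0.5824 0.257 ] yaw_y 63.7 tilt 0.08 open 0.999 grip 0.0 F [-0.3 -0.  -0.9]
```

```bash
python3 -m creep '[[0.9,0,0,0,0.188],[0.9,0,0,0,0.188],[0.9,0,0,0,0.188],[0.9,0,0,0,0.188],[0.6,0,0,0,0.188]]' 20 && python3 -m creep '[[0.6,-0.06,0,0,0],[0.6,-0.06,0,0,0],[0.6,-0.06,0,0,0],[0.6,-0.06,0,0,0],[0.6,-0.06,0.0,0,0]]' && python3 -m creep '[[0.6,-0.06,0.01,0,0],[0.6,-0.06,0.01,0.01,0],[0.4,-0.06,0.01,0.01,0],[0.3,-0.04,0.01,0,0],[0.3,0,0,0,0]]'
python3 - <<'E'
from h import *
st(); to(.410,.0762,.14,9.1)
I=capture("wrist");cv2.imwrite("pics/w1.png",I[:,:,::-1]); m=camera_model("wrist"); print(m)
E
```

```text
time: 0.78
ee_pos: [0.2877, 0.5826, 0.2573]
tool_rot: [0.0, 0.645, 0.764, -0.0]
ft_force: [-0.0, -0.4, -0.3]
opening: 0.809
grip_force: 0.0
time: 1.4
ee_pos: [0.34, 0.2853, 0.2577]
tool_rot: [0.0, 0.643, 0.766, 0.0]
ft_force: [1.0, 0.5, 0.3]
opening: 0.6
grip_force: 0.0
time: 2.02
ee_pos: [0.4183, 0.0748, 0.2378]
tool_rot: [0.0, 0.645, 0.764, -0.0]
ft_force: [-0.2, 0.7, 0.4]
opening: 0.304
grip_force: 0.0
t 2.02 pos [0.4183 0.0748 0.2378] yaw_y 9.7 tilt 0.05 open 0.304 grip 0.0 F [-0.2  0.7  0.4]
turn 0.010  d [ 0.0028 -0.008   0.0978]  q7 0.01
{'K': array([[376.71639569,   0.        , 277.38821985],
       [  0.        , 376.71639569, 212.92144755],
       [  0.        ,   0.        ,   1.        ]]), 'D': array([-0.07837321,  0.        ,  0.        ,  0.        ,  0.        ]), 'R': array([[ 9.85344459e-01,  1.70574764e-01,  7.39688427e-04],
       [ 1.64459863e-01, -9.51153999e-01,  2.61264278e-01],
       [ 4.52686502e-02, -2.57313660e-01, -9.65267025e-01]]), 't': array([-0.42471197, -0.02652884,  0.37081883])}
```

View pics/w1.png

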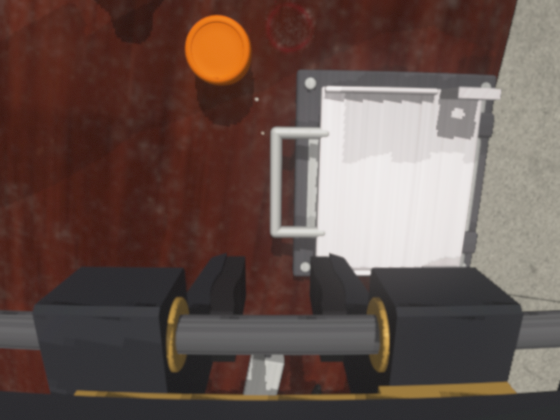

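The wrist picture shows the lift bar at column ≈277, rows 132–232, with bed corners at (298,70), (296,276) and (494,75).

Run:
```python
from h import *
m=camera_model("wrist")
I=cv2.imread("pics/w1.png"); g=I[:,:,1].astype(float)
for r in (150,180,210):
    w=np.where((g[r,262:292]>110))[0]+262; print(r,w.min(),w.max())
E=cast(m,[(277,132),(277,182),(277,232)],.032);print(np.round(E,4))
P=cast(m,[(298,70),(296,276),(494,75)],.012);print(np.round(P,4),np.linalg.norm(P[0]-P[1]),np.linalg.norm(P[0]-P[2]))
for a,b in((P[1],P[0]),(E[2],E[0])): print("yaw",np.degrees(np.arctan2(b[1]-a[1],b[0]-a[0]))-90)
d=P[2]-P[0]; print(np.degrees(np.arctan2(d[1],d[0])))
```

```text
150 271 281
180 270 280
210 270 280
[[0.4089 0.1255 0.032 ]
 [0.4164 0.0821 0.032 ]
 [0.4245 0.0357 0.032 ]]
[[ 0.4182  0.1815  0.012 ]
 [ 0.4527 -0.014   0.012 ]
 [ 0.596   0.2114  0.012 ]] 0.1984878547431673 0.1802825589928791
yaw 10.003521710903385
yaw 9.80654135392669
9.552982472365642
```

```bash
cat >> h.py <<'E'
S0=np.array([.592,.1105]); YAW=9.8
def S(x,y):
    t=np.radians(YAW); return S0+np.array([x*np.cos(t)-y*np.sin(t),x*np.sin(t)+y*np.cos(t)])
E
python3 -c "
from h import *
b=S(-.177,0);print(b);to(b[0],b[1],.037,9.8)"
```

```text
[0.4175828  0.08037292]
turn 0.000  d [0.0037 0.0005 0.2007]  q7 0.00
```

```bash
python3 -m creep '[[0.3,0.004,0,0.06,0],[0.3,0,0,0.06,0],[0.3,0,0,0.05,0],[0.3,0,0,0.03,0],[0.3,0,0,0,0]]' && python3 -m creep '[[0.0,0,0,0,0],[0.0,0,0,0,0],[0.0,0,0,0,0],[0,0,0,0,0]]' 20; python3 -c "
from h import *
st(); 
for th in np.arange(0,1.76,.1): print(round(th,2),np.round([-.178*np.cos(th)+.01*np.sin(th)+.178,.178*np.sin(th)+.01*np.cos(th)-.01],4))"
```

```text
time: 2.7
ee_pos: [0.415, 0.0825, 0.0362]
tool_rot: [-0.002, 0.642, 0.767, -0.002]
ft_force: [-0.1, -0.2, 0.6]
opening: 0.298
grip_force: 0.0
time: 3.2
ee_pos: [0.4156, 0.082, 0.0387]
tool_rot: [-0.001, 0.643, 0.766, -0.0]
ft_force: [-4.4, 1.7, 6.8]
opening: 0.104
grip_force: 20.0
t 3.20 pos [0.4156 0.082  0.0387] yaw_y 10.0 tilt 0.12 open 0.104 grip 20.0 F [-4.4  1.7  6.8]
0.0 [0. 0.]
0.1 [0.0019 0.0177]
0.2 [0.0055 0.0352]
0.3 [0.0109 0.0522]
0.4 [0.0179 0.0685]
0.5 [0.0266 0.0841]
0.6 [0.0367 0.0988]
0.7 [0.0483 0.1123]
0.8 [0.0612 0.1247]
0.9 [0.0752 0.1356]
1.0 [0.0902 0.1452]
1.1 [0.1062 0.1532]
1.2 [0.1228 0.1595]
1.3 [0.14   0.1642]
1.4 [0.1576 0.1671]
1.5 [0.1754 0.1683]
1.6 [0.1932 0.1676]
1.7 [0.2109 0.1652]
```

```bash
python3 -m creep '[[0,0,0.002,-0.018,0],[0,0,0.004,-0.018,0],[0,0,0.012,-0.033,0],[0,0,0.019,-0.030,0],[0,0,0.0245,-0.026,0]]' && python3 -m creep '[[0,0,0.029,-0.0205,0],[0,0,0.033,-0.0143,0],[0,0,0.035,-0.0076,0],[0,0,0.0356,0,0],[0,0,0.018,0.0024,0]]' && python3 -m creep '[[0,0,0.006,0.001,0],[0,0,0,0,0],[0,0,0,0,0]]'
python3 - <<'E'
from h import *
st()
cv2.imwrite("pics/s1.png",np.hstack([capture("scene")[150:290,200:340,::-1],capture("top")[140:280,220:360,::-1]]).repeat(2,0).repeat(2,1))
E
```

```text
time: 3.82
ee_pos: [0.4722, 0.0912, 0.1634]
tool_rot: [-0.004, 0.643, 0.766, -0.004]
ft_force: [-6.5, -0.6, -1.7]
opening: 0.099
grip_force: 20.0
time: 4.45
ee_pos: [0.6278, 0.1168, 0.2047]
tool_rot: [0.002, 0.643, 0.766, 0.0]
ft_force: [-0.7, -3.5, 1.0]
opening: 0.105
grip_force: 20.0
time: 4.82
ee_pos: [0.6322, 0.1176, 0.2035]
tool_rot: [0.002, 0.643, 0.766, 0.0]
ft_force: [0.8, -5.5, 3.2]
opening: 0.105
grip_force: 20.0
t 4.83 pos [0.6322 0.1176 0.2035] yaw_y 9.9 tilt 0.18 open 0.105 grip 20.0 F [ 0.8 -5.5  3.2]
```

View pics/s1.png

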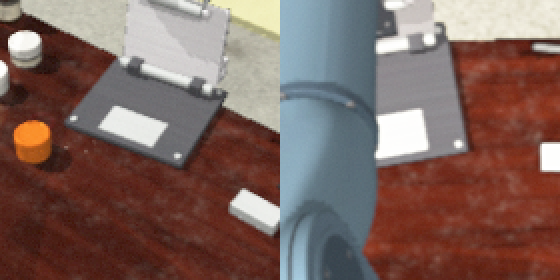

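```bash
python3 -m creep '[[0.35,0,0,0,0],[0.35,0,0,0,0],[0.35,0,0,-0.05,0],[0.4,0,0,-0.05,0],[0.5,-0.06,-0.03,0,0]]' && python3 -m creep '[[0.6,-0.06,-0.03,0,0],[0.6,-0.06,-0.03,0,0],[0.6,-0.06,-0.03,0,0],[0.6,-0.06,-0.03,0,0],[0.6,-0.06,0,0,0]]' && python3 -m creep '[[0.6,-0.06,0,0,0],[0.6,-0.02,0,0,0],[0.6,0,0,0,0]]';python3 - <<'E'
from h import *
st()
I=capture("wrist");m=camera_model("wrist");cv2.imwrite("pics/w2.png",I[:,:,::-1]); print(-m["R"].T@m["t"])
for c in blobs(I,(0,0,170),(179,60,255),300):
    r=cv2.minAreaRect(c); print(np.round(r[0]),np.round(r[1]),round(r[2]),cv2.contourArea(c),np.round(cast(m,[r[0]],.02)[0],3))
E
```

```text
time: 5.55
ee_pos: [0.6164, 0.0652, 0.3055]
tool_rot: [0.002, 0.639, 0.769, 0.004]
ft_force: [1.4, -1.3, -0.5]
opening: 0.483
grip_force: 0.0
time: 6.18
ee_pos: [0.5516, -0.2403, 0.3023]
tool_rot: [-0.0, 0.643, 0.766, 0.001]
ft_force: [1.2, -0.2, 0.2]
opening: 0.603
grip_force: 0.0
time: 6.55
ee_pos: [0.5666, -0.3183, 0.3014]
tool_rot: [-0.0, 0.643, 0.766, 0.0]
ft_force: [0.6, 0.2, -0.4]
opening: 0.599
grip_force: 0.0
t 6.55 pos [ 0.5666 -0.3183  0.3014] yaw_y 9.9 tilt 0.03 open 0.599 grip 0.0 F [ 0.6  0.2 -0.4]
[ 0.55526643 -0.25081259  0.4289723 ]
[ 25. 240.] [47. 38.] 12 1113.5 [ 0.284 -0.444  0.02 ]
[142. 205.] [33. 62.] 17 1866.5 [ 0.423 -0.376  0.02 ]
[157.  90.] [34. 68.] 17 2123.5 [ 0.427 -0.25   0.02 ]
[178.  12.] [35. 30.] 9 896.0 [ 0.439 -0.17   0.02 ]
[217. 226.] [52. 50.] 45 2026.0 [ 0.51  -0.386  0.02 ]
[276. 291.] [14. 42.] 7 525.0 [ 0.591 -0.455  0.02 ]
[308.  77.] [ 10. 164.] 17 1152.5 [ 0.58 -0.21  0.02]
[362. 374.] [39. 61.] 90 1738.0 [ 0.721 -0.552  0.02 ]
[432. 156.] [313. 254.] 90 63689.5 [ 0.731 -0.266  0.02 ]
```

View pics/w2.png

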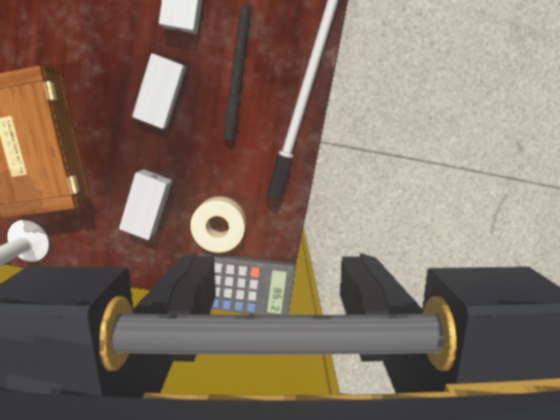

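The wrist picture shows the blocks at (178,12), (157,90) and (142,205), the rod with its handle at (280,175), the tape at (217,226), and the pen at (237,70).

```bash
python3 -c "
from h import *
to(.424,-.25,.06,-7)"
```

```text
turn 0.298  d [ 0.0482 -0.1501  0.2415]  q7 0.86
```

```bash
python3 -m creep '[[0.7,0,0,0,0.15],[0.7,0,0,0,0.148],[0.7,0.016,-0.05,0,0],[0.7,0.016,-0.05,0,0],[0.7,0.016,-0.05,0.02,0]]' && python3 -m creep '[[0.7,0,0,0.04,0],[0.7,0,0,0.04,0],[0.7,0,0,0.04,0],[0.7,0,0,0.04,0],[0.7,0,0,0,0]]';python3 - <<'E'
from h import *
st()
I=capture("wrist");m=camera_model("wrist");cv2.imwrite("pics/w3.png",I[:,:,::-1])
for c in blobs(I,(0,0,170),(179,60,255),300):
    r=cv2.minAreaRect(c); P=cast(m,cv2.boxPoints(r),.02); print(np.round(r[0]),np.round(r[1]),round(r[2],1),cv2.contourArea(c),np.round(P[:,:2],3).tolist())
to(.424,-.25,.023,-7)
E
```

```text
time: 7.22
ee_pos: [0.4237, -0.2489, 0.2822]
tool_rot: [0.001, 0.748, 0.664, 0.001]
ft_force: [-0.1, 0.3, 0.3]
opening: 0.703
grip_force: 0.0
time: 7.85
ee_pos: [0.4227, -0.2486, 0.1201]
tool_rot: [-0.003, 0.748, 0.663, -0.001]
ft_force: [-0.7, -0.3, 0.3]
opening: 0.699
grip_force: 0.0
t 7.85 pos [ 0.4227 -0.2486  0.1201] yaw_y -6.9 tilt 0.32 open 0.699 grip 0.0 F [-0.7 -0.3  0.3]
[283. 223.] [ 56. 105.] 4.6 5630.5 [[0.402, -0.283], [0.416, -0.215], [0.45, -0.222], [0.438, -0.291]]
[286.  57.] [121.  64.] 84.6 7187.0 [[0.423, -0.12], [0.459, -0.121], [0.459, -0.188], [0.421, -0.187]]
[305. 375.] [50. 40.] 1.6 1641.0 [[0.408, -0.383], [0.414, -0.348], [0.449, -0.353], [0.445, -0.389]]
[517. 132.] [ 23. 268.] 6.9 3462.0 [[0.562, -0.297], [0.581, -0.134], [0.595, -0.136], [0.578, -0.301]]
[548. 204.] [137.  21.] 90.0 2178.0 [[0.591, -0.215], [0.606, -0.216], [0.613, -0.311], [0.597, -0.308]]
[552.  67.] [134.  13.] 90.0 1513.5 [[0.596, -0.136], [0.604, -0.136], [0.606, -0.215], [0.597, -0.214]]
turn 0.001  d [-0.0002  0.0004  0.0987]  q7 0.74
```

View pics/w3.png

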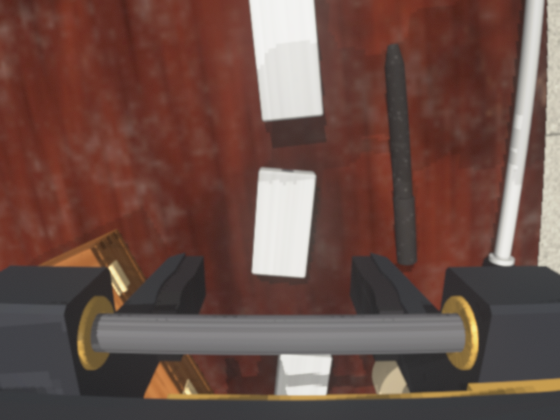

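```bash
python3 -m creep '[[0.7,-0.004,0.005,0,0.07],[0.7,0,0,0.04,0],[0.7,0,0,0.04,0],[0.7,0,0,0.0175,0],[0.7,0,0,0,0]]' && python3 -m creep '[[0,0,0,0,0],[0,0,0,0,0],[0,0,0,0,0],[0,0,0,0,0]]' 40;python3 - <<'E'
from h import *
st()
E
python3 -m creep '[[0,0,0,-0.03,0],[0,0,0,-0.05,0],[0,0,0,-0.05,0],[0,0,0,-0.05,0],[0,0,0,0,0]]'; python3 -c "
from h import *
st();a=S(-.12,0);print(a);to(a[0],a[1],.12,9.8)"
```

```text
time: 8.52
ee_pos: [0.4288, -0.2562, 0.0248]
tool_rot: [0.0, 0.772, 0.636, 0.0]
ft_force: [0.0, 0.5, 0.3]
opening: 0.701
grip_force: 0.0
time: 9.02
ee_pos: [0.4283, -0.2565, 0.0249]
tool_rot: [-0.0, 0.772, 0.635, 0.0]
ft_force: [-2.2, 1.1, 7.8]
opening: 0.402
grip_force: 40.0
t 9.03 pos [ 0.4283 -0.2565  0.0249] yaw_y -11.1 tilt 0.02 open 0.402 grip 40.0 F [-2.2  1.1  7.8]
time: 9.65
ee_pos: [0.4304, -0.2575, 0.2074]
tool_rot: [0.003, 0.772, 0.636, 0.002]
ft_force: [0.2, 0.2, -2.8]
opening: 0.404
grip_force: 40.0
t 9.65 pos [ 0.4304 -0.2575  0.2074] yaw_y -11.1 tilt 0.41 open 0.404 grip 40.0 F [ 0.2  0.2 -2.8]
[0.47375105 0.09007486]
turn -0.364  d [0.3354 0.1013 0.087 ]  q7 0.60
```

```bash
python3 -m creep '[[0,0,0,0,-0.182],[0,0,0,0,-0.182],[0,0.06,0.02,0,0],[0,0.06,0.02,0,0],[0,0.06,0.02,0,0]]' && python3 -m creep '[[0,0.05,0.02,0,0],[0,0.02,0.02,0,0],[0,0,0,0,0]]';python3 - <<'E'
from h import *
st()
I=capture("wrist");m=camera_model("wrist");cv2.imwrite("pics/w4.png",I[:,:,::-1])
for c in blobs(I,(0,0,150),(179,60,255),1500):
    r=cv2.minAreaRect(c); P=cast(m,cv2.boxPoints(r),.013); print(np.round(r[0]),np.round(r[1]),round(r[2],1),cv2.contourArea(c),np.round(P[:,:2],3).tolist(),np.round(P.mean(0),4))
E
```

```text
time: 10.28
ee_pos: [0.456, -0.0692, 0.2032]
tool_rot: [-0.001, 0.645, 0.765, -0.0]
ft_force: [1.1, -0.6, -2.2]
opening: 0.401
grip_force: 40.0
time: 10.65
ee_pos: [0.4843, 0.0071, 0.203]
tool_rot: [-0.0, 0.643, 0.766, -0.0]
ft_force: [-0.3, -0.3, -1.7]
opening: 0.402
grip_force: 40.0
t 10.65 pos [0.4843 0.0071 0.203 ] yaw_y 10.0 tilt 0.07 open 0.402 grip 40.0 F [-0.3 -0.3 -1.7]
[277. 250.] [130.  94.] 90.0 11506.0 [[0.442, 0.004], [0.522, 0.018], [0.547, -0.105], [0.459, -0.12]] [ 0.4926 -0.0509  0.013 ]
[282.  93.] [120.  73.] 90.0 8432.0 [[0.437, 0.127], [0.494, 0.137], [0.512, 0.044], [0.452, 0.033]] [0.4736 0.085  0.013 ]
[478. 155.] [310. 163.] 90.0 24681.0 [[0.548, 0.172], [0.682, 0.203], [0.78, -0.064], [0.614, -0.089]] [0.6561 0.0555 0.013 ]
```

View pics/w4.png

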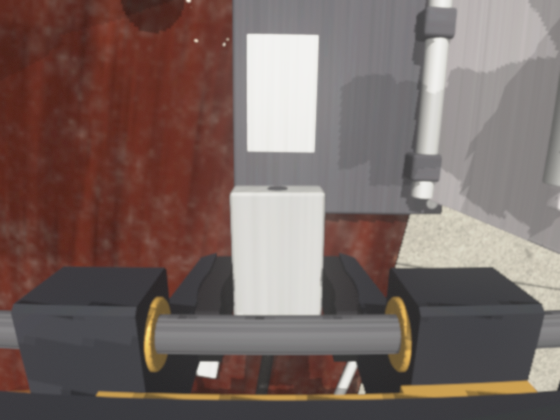

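The picture shows the bright patch at px (282,93), 58 x 94 mm, centred near (0.474, 0.086), with the block held squarely below it.

```bash
python3 -c "
from h import *
to(.4740,.0855,.042,9.8)"
```

```text
turn 0.001  d [0.0807 0.0046 0.1611]  q7 0.32
```

```bash
python3 -m creep '[[0,0.04,0.0045,0,0],[0,0.04,0,0,0],[0,0,0,0.06,0],[0,0,0,0.06,0],[0,0,0,0.035,0]]' && python3 -m creep '[[0,0,0,0.006,0],[0,0,0,0.0025,0],[0,0,0,0.0015,0],[0,0,0,0.0,0]]' && python3 -c "
from h import *
st()"
```

```text
time: 11.32
ee_pos: [0.4728, 0.0823, 0.0463]
tool_rot: [-0.001, 0.645, 0.764, -0.002]
ft_force: [1.0, 0.0, -1.6]
opening: 0.403
grip_force: 40.0
time: 11.82
ee_pos: [0.4758, 0.0845, 0.0402]
tool_rot: [0.001, 0.644, 0.765, 0.001]
ft_force: [-0.4, 0.2, -1.8]
opening: 0.399
grip_force: 40.0
t 11.82 pos [0.4758 0.0845 0.0402] yaw_y 9.8 tilt 0.11 open 0.399 grip 40.0 F [-0.4  0.2 -1.8]
```

```bash
python3 -m creep '[[0,0,-0.001,0.0015,0],[0,0,0,0.001,0],[0,0,0,0,0]]' && python3 -c "
from h import *
st()"; python3 -m creep '[[0.7,0,0,0,0],[0.7,0,0,0,0],[0.7,0,0,0,0],[0.7,0,0,-0.04,0],[0.7,0,0,-0.06,0]]' ; python3 -m creep '[[0.7,-0.05,0,-0.06,0],[0.7,-0.06,0,0,0],[0.7,0,0,0,0]]'
python3 - <<'E'
from h import *
st()
I=capture("wrist");m=camera_model("wrist");cv2.imwrite("pics/w5.png",I[:,:,::-1])
for c in blobs(I,(0,0,150),(179,60,255),1500):
    r=cv2.minAreaRect(c); P=cast(m,cv2.boxPoints(r),.013); print(np.round(r[0]),np.round(r[1]),round(r[2],1),cv2.contourArea(c),np.round(P[:,:2],3).tolist())
to(.4395,-.154,.023,0)
E
```

```text
time: 12.2
ee_pos: [0.4741, 0.0842, 0.0369]
tool_rot: [-0.0, 0.644, 0.765, 0.0]
ft_force: [-1.1, 1.2, 2.0]
opening: 0.402
grip_force: 40.0
t 12.20 pos [0.4741 0.0842 0.0369] yaw_y 9.8 tilt 0.01 open 0.402 grip 40.0 F [-1.1  1.2  2. ]
time: 12.82
ee_pos: [0.473, 0.0838, 0.1368]
tool_rot: [-0.001, 0.644, 0.765, -0.002]
ft_force: [0.8, 0.7, 1.7]
opening: 0.696
grip_force: 0.0
time: 13.2
ee_pos: [0.4916, -0.0194, 0.1858]
tool_rot: [0.001, 0.647, 0.762, 0.0]
ft_force: [-0.2, 1.5, 0.1]
opening: 0.702
grip_force: 0.0
t 13.20 pos [ 0.4916 -0.0194  0.1858] yaw_y 9.3 tilt 0.17 open 0.702 grip 0.0 F [-0.2  1.5  0.1]
[276.  59.] [118.  79.] 90.0 8978.5 [[0.437, 0.124], [0.494, 0.133], [0.51, 0.049], [0.449, 0.039]]
[477. 154.] [309. 164.] 90.0 26767.5 [[0.552, 0.144], [0.679, 0.173], [0.77, -0.079], [0.612, -0.101]]
turn 0.166  d [-0.1374 -0.0516  0.1621]  q7 0.39
```

View pics/w5.png

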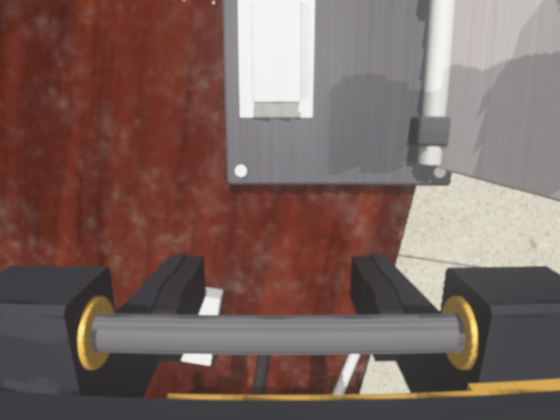

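The picture shows the block on the patch, well inside in x; its near end is close to the patch's lower edge (row 117), still on it.

```bash
python3 -m creep '[[0.7,-0.05,0,0,0.1],[0.7,-0.05,-0.02,0,0.08],[0.7,-0.04,-0.03,0.02,0],[0.7,-0.025,0,0.04,0],[0.7,0,0,0,0]]' >/dev/null
cat >> h.py <<'E'
def blk(z=.02,amin=1500,zz=None):
    I=capture("wrist");m=camera_model("wrist")
    for c in blobs(I,(0,0,170),(179,60,255),amin):
        r=cv2.minAreaRect(c); P=cast(m,cv2.boxPoints(r),z)[:,:2]; e=P[1]-P[0]; f=P[2]-P[1]
        if np.linalg.norm(f)>np.linalg.norm(e): e,f=f,e
        print(np.round(r[0]),"c",np.round(P.mean(0),4),"L %.3f W %.3f short-axis yaw %.1f"%(np.linalg.norm(e),np.linalg.norm(f),(np.degrees(np.arctan2(e[1],e[0]))%180)-90))
    return I
E
python3 -c "
from h import *
st();blk();to(.439,-.152,.023,-2)"
```

```text
t 13.88 pos [ 0.4503 -0.1796  0.1226] yaw_y -0.7 tilt 0.31 open 0.697 grip 0.0 F [-0.5  1.1  0.8]
[259. 174.] c [ 0.4402 -0.1504] L 0.070 W 0.036 short-axis yaw -0.1
[488. 186.] c [ 0.5865 -0.1605] L 0.107 W 0.011 short-axis yaw -6.9
[526. 136.] c [ 0.6115 -0.1326] L 0.177 W 0.041 short-axis yaw 9.3
turn 0.025  d [ 0.0262 -0.0133  0.1009]  q7 0.68
```

```bash
python3 -m creep '[[0.7,0.0285,-0.010,0,0],[0.7,0,0,0.04,0],[0.7,0,0,0.04,0],[0.7,0,0,0.018,0],[0.7,0,0,0,0]]' && python3 -m creep '[[0,0,0,0,0],[0,0,0,0,0],[0,0,0,0,0],[0,0,0,0,0]]' 40;python3 -c "
from h import *
st()"
python3 -m creep '[[0,0,0,-0.03,0],[0,0,0,-0.05,0],[0,0,0,-0.05,0],[0,0,0,0,-0.1],[0,0,0,0,-0.071]]'; python3 -c "
from h import *
st();to(.4725,.088,.07,9.8)"
```

```text
time: 14.55
ee_pos: [0.4433, -0.1491, 0.0267]
tool_rot: [-0.001, 0.709, 0.705, 0.0]
ft_force: [-0.1, -0.3, -0.4]
opening: 0.702
grip_force: 0.0
time: 15.05
ee_pos: [0.4426, -0.1509, 0.0274]
tool_rot: [-0.0, 0.71, 0.704, 0.0]
ft_force: [-1.8, 1.4, 8.7]
opening: 0.405
grip_force: 40.0
t 15.05 pos [ 0.4426 -0.1509  0.0274] yaw_y -0.5 tilt 0.04 open 0.405 grip 40.0 F [-1.8  1.4  8.7]
time: 15.68
ee_pos: [0.4431, -0.1509, 0.1576]
tool_rot: [0.001, 0.647, 0.763, 0.001]
ft_force: [-0.1, -0.1, -2.4]
opening: 0.405
grip_force: 40.0
t 15.68 pos [ 0.4431 -0.1509  0.1576] yaw_y 9.4 tilt 0.10 open 0.405 grip 40.0 F [-0.1 -0.1 -2.4]
turn -0.007  d [0.2304 0.0695 0.0877]  q7 0.74
```

```bash
python3 -m creep '[[0,0.058,0.017,0,0],[0,0.058,0.017,0,0],[0,0.058,0.018,0,0],[0,0.055,0.0175,0,0],[0,0,0,0.03,0]]' && python3 -m creep '[[0,0,0,0.04,0],[0,0,0,0.014,0],[0,0,0,0,0],[0,0,0,0,0]]'; python3 -c "
from h import *
st();to(.4735,.086,.065,9.8)"
```

```text
time: 16.3
ee_pos: [0.4765, 0.0928, 0.1277]
tool_rot: [0.001, 0.644, 0.765, 0.003]
ft_force: [0.0, -0.7, -2.8]
opening: 0.404
grip_force: 40.0
time: 16.8
ee_pos: [0.4754, 0.0859, 0.0739]
tool_rot: [0.001, 0.648, 0.762, 0.001]
ft_force: [0.7, -0.3, -1.8]
opening: 0.406
grip_force: 40.0
t 16.80 pos [0.4754 0.0859 0.0739] yaw_y 9.2 tilt 0.11 open 0.406 grip 40.0 F [ 0.7 -0.3 -1.8]
turn -0.010  d [ 0.0004 -0.0019  0.0089]  q7 0.33
```

```bash
python3 -m creep '[[0,0,-0.001,0.004,-0.01],[0,0,0,0.003,0],[0,0,0,0,0]]' |grep -E "pos|force:"; python3 -m creep '[[0,0,0,0.002,0],[0,0,0,0,0]]'|grep -E "pos|force:";python3 -m creep '[[0,0,0,0.002,0],[0,0,0,0,0]]'|grep -E "pos|force:";python3 -m creep '[[0,0,0,0.002,0],[0,0,0,0,0]]'|grep -E "pos|force:"
```

```text
ee_pos: [0.4734, 0.0859, 0.0657]
ft_force: [-0.5, -0.1, -1.9]
grip_force: 40.0
ee_pos: [0.4735, 0.0859, 0.0636]
ft_force: [-0.8, 0.3, -2.1]
grip_force: 40.0
ee_pos: [0.4734, 0.0859, 0.0616]
ft_force: [-0.5, 0.4, -1.3]
grip_force: 40.0
ee_pos: [0.4734, 0.0859, 0.0596]
ft_force: [0.1, 0.1, -2.3]
grip_force: 40.0
```

```bash
python3 -m creep '[[0,0,0,0.002,0],[0,0,0,0,0]]'|grep -E "pos|ft_force:";python3 -m creep '[[0,0,0,0.001,0],[0,0,0,0,0]]'|grep -E "pos|ft_force:";python3 -m creep '[[0,0,0,0.001,0],[0,0,0,0,0]]'|grep -E "pos|ft_force:"; python3 -m creep '[[0,0,0,0.001,0],[0,0,0,0,0]]'|grep -E "pos|ft_force:"
```

```text
ee_pos: [0.4734, 0.0859, 0.0576]
ft_force: [-0.1, 0.3, -2.1]
ee_pos: [0.4735, 0.0859, 0.0567]
ft_force: [0.6, 0.3, -1.8]
ee_pos: [0.4735, 0.0859, 0.0557]
ft_force: [0.3, 0.1, -2.4]
ee_pos: [0.4735, 0.0859, 0.0547]
ft_force: [-0.3, 0.0, -2.4]
```

```bash
python3 -m creep '[[0,0,0,0.001,0],[0,0,0,0,0]]'|grep -E "pos|ft_force:";python3 -m creep '[[0,0,0,0.001,0],[0,0,0,0,0]]'|grep -E "pos|ft_force:"
```

```text
ee_pos: [0.4736, 0.0859, 0.0544]
ft_force: [-2.4, 0.1, 7.8]
ee_pos: [0.4736, 0.0859, 0.0543]
ft_force: [-7.2, -1.0, 24.2]
```

```bash
python3 -m creep '[[0,0,0,-0.002,0],[0.7,0,0,0,0],[0.7,0,0,0,0],[0.7,0,0,0,0],[0.7,0,0,-0.05,0]]' && python3 -m creep '[[0.7,0,0,-0.06,0],[0.7,-0.06,0,-0.03,0],[0.7,-0.06,-0.02,0,0],[0.7,-0.06,-0.02,0,0.1],[0.7,-0.06,-0.02,0,0.1]]'; python3 -m creep '[[0.7,-0.06,0,0,0.1],[0.7,-0.06,0,0,0],[0.7,-0.06,0,0,0],[0.7,0,0,0,0]]';  python3 - <<'E'
from h import *
st(); I=capture("top"); m=camera_model("top")
M=cv2.inRange(cv2.cvtColor(I,cv2.COLOR_RGB2HSV),(9,130,90),(22,255,255)); c=max([c for c in cv2.findContours(M,0,1)[0] if c[:,0,0].mean()<480 and c[:,0,0].mean()>380],key=cv2.contourArea)
r=cv2.minAreaRect(c);print(r,"z0",cast(m,cv2.boxPoints(r),0)[:,:2].round(3).tolist(),"z.06",cast(m,cv2.boxPoints(r),.06)[:,:2].round(3).tolist())
J=blk()
cv2.imwrite("pics/w6.png",J[:,:,::-1])
E
```

```text
time: 20.05
ee_pos: [0.4714, 0.0854, 0.103]
tool_rot: [-0.002, 0.644, 0.765, -0.003]
ft_force: [1.0, 0.4, 1.2]
opening: 0.702
grip_force: 0.0
time: 20.68
ee_pos: [0.4487, -0.1551, 0.193]
tool_rot: [0.0, 0.718, 0.696, 0.0]
ft_force: [0.6, -0.9, 1.3]
opening: 0.705
grip_force: 0.0
time: 21.18
ee_pos: [0.4293, -0.3379, 0.1931]
tool_rot: [0.001, 0.754, 0.657, -0.001]
ft_force: [0.5, -0.1, -0.3]
opening: 0.7
grip_force: 0.0
t 21.18 pos [ 0.4293 -0.3379  0.1931] yaw_y -7.8 tilt 0.21 open 0.700 grip 0.0 F [ 0.5 -0.1 -0.3]
((451.25006103515625, 190.24996948242188), (0.7071067094802856, 1.4142134189605713), 45.0) z0 [[0.513, -0.395], [0.516, -0.398], [0.515, -0.399], [0.512, -0.396]] z.06 [[0.503, -0.376], [0.506, -0.379], [0.504, -0.38], [0.502, -0.377]]
[276. 245.] c [ 0.4246 -0.3758] L 0.077 W 0.036 short-axis yaw -11.8
[379. 237.] c [ 0.5121 -0.3796] L 0.060 W 0.053 short-axis yaw 76.8
[518. 136.] c [ 0.6343 -0.317 ] L 0.230 W 0.068 short-axis yaw 2.4
```

View pics/w6.png

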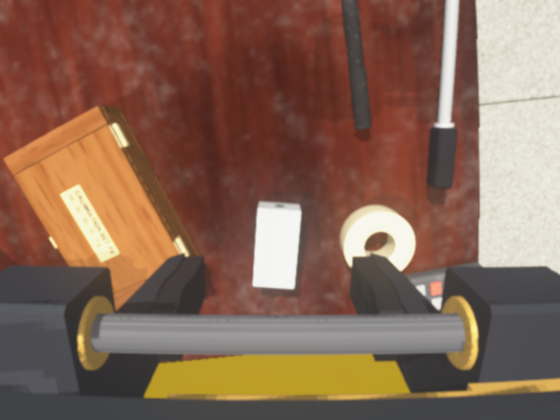

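The picture shows the third block at (276,245), the tape at (379,237) and a wooden box whose nearest edge passes (190,240). I need the box's height, from two views, before reaching in.

Run:
```python
from h import *
I=cv2.imread("pics/top0.png")[:,:,::-1]; m=camera_model("top"); w=camera_model("wrist")
M=cv2.inRange(cv2.cvtColor(I.copy(),cv2.COLOR_RGB2HSV),(6,100,60),(25,255,255))[235:310,390:475]
c=max(cv2.findContours(M,0,1)[0],key=cv2.contourArea)[:,0]+[390,235]
print("left",c[c[:,0].argmin()],"top",c[c[:,1].argmin()],"right",c[c[:,0].argmax()],"bot",c[c[:,1].argmax()])
def tri(a,b):
    c1,d1=ray(m,[a]);c2,d2=ray(w,[b]);d1,d2=d1[0],d2[0]
    s=np.linalg.lstsq(np.c_[d1,-d2],c2-c1,rcond=None)[0]; return c1+d1*s[0],c2+d2*s[1]
L=c[c[:,0].argmin()];T=c[c[:,1].argmin()]
print(tri(L,(105,108)),tri(T,(190,245)))
print(cast(w,[(190,240),(200,255)],.0),cast(w,[(190,240)],.05))
s=camera_model("scene")
cv2.imwrite("pics/boxs.png",cv2.resize(cv2.imread("pics/scene0.png")[230:360,310:480],None,fx=4,fy=4))
```

```text
left [390 250] top [451 235] right [474 296] bot [391 309]
(array([ 0.34927528, -0.21040359,  0.06480723]), array([ 0.32913839, -0.24813511,  0.07103087])) (array([ 0.38111754, -0.35044731,  0.12242568]), array([ 0.38056422, -0.33295861,  0.11683945]))
[[ 0.34731774 -0.36665738  0.        ]
 [ 0.35363725 -0.3820324   0.        ]] [[ 0.36179555 -0.35095891  0.05      ]]
```

View pics/boxs.png

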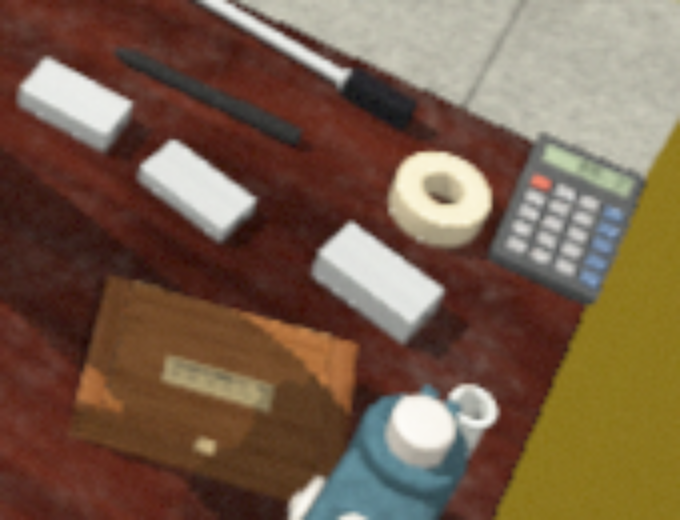

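The box is only about 50 mm high, against a gripper body at 75 mm or more with the TCP at 30 mm. That's clear.

```bash
python3 -m creep '[[0.62,0,0,0,0.07],[0.6,0,0,0,0]]' >/dev/null; python3 -c "
from h import *
to(.425,-.375,.029,-11.8)"
```

```text
turn 0.011  d [-0.0454  0.0019  0.1634]  q7 0.77
```

```bash
python3 -m creep '[[0.6,-0.045,0.002,0,0],[0.6,0,0,0.05,0.01],[0.6,0,0,0.05,0],[0.6,0,0,0.04,0],[0.6,0,0,0,0]]' && python3 -c "
from h import *
st();to(.425,-.375,.029,-11.8)"; python3 -m creep '[[0.6,0,0,0.02,0],[0.6,0,0,0,0],[0.6,0,0,0,0]]'
```

```text
time: 22.15
ee_pos: [0.4238, -0.3742, 0.0504]
tool_rot: [-0.003, 0.776, 0.631, -0.0]
ft_force: [-0.0, 0.4, -0.1]
opening: 0.601
grip_force: 0.0
t 22.15 pos [ 0.4238 -0.3742  0.0504] yaw_y -11.8 tilt 0.33 open 0.601 grip 0.0 F [-0.   0.4 -0.1]
turn 0.000  d [-0.0006  0.0014  0.0214]  q7 0.97
time: 22.52
ee_pos: [0.4254, -0.3771, 0.0335]
tool_rot: [0.001, 0.777, 0.63, 0.0]
ft_force: [0.2, 0.1, 0.4]
opening: 0.596
grip_force: 0.0
```

```bash
python3 -m creep '[[0.6,0,0,0.004,0],[0,0,0,0,0],[0,0,0,0,0],[0,0,0,0,0],[0,0,0,0,0]]' 40;python3 -m creep '[[0,0,0,-0.03,0],[0,0,0,-0.05,0],[0,0,0,-0.06,0],[0,0.06,0,0,-0.188],[0,0.06,0,0,-0.188]]'; python3 -m creep '[[0,0.06,0.02,0,0],[0,0.06,0.02,0,0],[0,0.06,0.02,0,0],[0,0.06,0.02,0,0],[0,0.05,0,0,0]]'; python3 -c "
from h import *
st();to(.4735,.086,.09,9.8)"
```

```text
time: 23.15
ee_pos: [0.4248, -0.3769, 0.0288]
tool_rot: [-0.0, 0.777, 0.63, 0.0]
ft_force: [-1.3, 1.2, 1.3]
opening: 0.403
grip_force: 40.0
time: 23.78
ee_pos: [0.4396, -0.2569, 0.1693]
tool_rot: [0.001, 0.644, 0.765, 0.0]
ft_force: [1.2, 0.6, -2.2]
opening: 0.405
grip_force: 40.0
time: 24.4
ee_pos: [0.4696, 0.0412, 0.1688]
tool_rot: [0.0, 0.645, 0.764, 0.001]
ft_force: [0.1, 0.2, -1.8]
opening: 0.407
grip_force: 40.0
t 24.40 pos [0.4696 0.0412 0.1688] yaw_y 9.7 tilt 0.08 open 0.407 grip 40.0 F [ 0.1  0.2 -1.8]
turn -0.002  d [0.0435 0.0113 0.0788]  q7 0.33
```

```bash
python3 -m creep '[[0,0.0455,0.0115,0,0],[0,0,0,0.05,0],[0,0,0,0.03,0],[0,0,0,0,0],[0,0,0,0,0]]' |grep -E "pos|ft_force:"; python3 -c "
from h import *
st();to(.4735,.088,.084,9.8)"
```

```text
ee_pos: [0.4733, 0.0847, 0.0896]
ft_force: [0.5, 0.2, -2.3]
t 25.02 pos [0.4733 0.0847 0.0896] yaw_y 9.5 tilt 0.06 open 0.407 grip 40.0 F [ 0.5  0.2 -2.3]
turn -0.005  d [0.0032 0.0007 0.0056]  q7 0.35
```

```bash
python3 -m creep '[[0,0.003,0,0.005,-0.005],[0,0,0,0,0]]' |grep -E "pos|ft_force:"; python3 -m creep '[[0,0,0,0.002,0],[0,0,0,0,0]]'|grep -E "pos|ft_force:";python3 -m creep '[[0,0,0,0.002,0],[0,0,0,0,0]]'|grep -E "pos|ft_force:";python3 -m creep '[[0,0,0,0.0015,0],[0,0,0,0,0]]'|grep -E "pos|ft_force:"
```

```text
ee_pos: [0.4725, 0.0884, 0.0841]
ft_force: [-0.2, 0.3, -2.1]
ee_pos: [0.4722, 0.0879, 0.0817]
ft_force: [-0.3, -0.2, -1.8]
ee_pos: [0.4721, 0.0879, 0.0796]
ft_force: [0.2, -0.3, -1.6]
ee_pos: [0.4721, 0.0879, 0.0781]
ft_force: [-0.7, 0.8, -1.2]
```

```bash
python3 -m creep '[[0,0,0,0.001,0],[0,0,0,0,0]]' |grep -E "pos|ft_force:"; python3 -m creep '[[0,0,0,0.001,0],[0,0,0,0,0]]'|grep -E "pos|ft_force:"
```

```text
ee_pos: [0.4722, 0.0879, 0.0771]
ft_force: [0.1, -0.3, -2.2]
ee_pos: [0.4722, 0.0879, 0.0761]
ft_force: [0.1, -0.5, -1.3]
```

```bash
python3 -m creep '[[0,0,0,0.001,0],[0,0,0,0,0]]' |grep -E "pos|ft_force:"
```

```text
ee_pos: [0.4723, 0.0879, 0.0757]
ft_force: [-1.8, 0.1, 6.9]
```

```bash
python3 -m creep '[[0,0,0,-0.001,0],[0.7,0,0,0,0],[0.7,0,0,0,0],[0.7,0,0,0,0],[0.7,0,0,-0.05,0]]' && python3 -m creep '[[0.7,0,0,-0.06,0],[0.7,0,0,-0.06,0],[0.7,-0.06,0,0,0],[0.6,-0.05,0,0,0],[0.6,0,0,0,0]]'
python3 - <<'E'
from h import *
st(); blk(.073)
m=camera_model("wrist"); I=capture("wrist"); cv2.imwrite("pics/w7.png",I[:,:,::-1])
print(proj(m,[[*S(-.12,0),.013],[*S(-.12,0),.073]]).round())
to(.6322,.1176,.265,9.8)
E
```

```text
time: 27.4
ee_pos: [0.4702, 0.0874, 0.1246]
tool_rot: [-0.001, 0.644, 0.765, -0.003]
ft_force: [1.4, 0.0, 0.0]
opening: 0.7
grip_force: 0.0
time: 28.02
ee_pos: [0.4911, -0.0246, 0.2467]
tool_rot: [0.001, 0.647, 0.763, -0.0]
ft_force: [0.3, 0.7, -0.6]
opening: 0.601
grip_force: 0.0
t 28.02 pos [ 0.4911 -0.0246  0.2467] yaw_y 9.4 tilt 0.10 open 0.601 grip 0.0 F [ 0.3  0.7 -0.6]
[278.  56.] c [0.4736 0.0836] L 0.080 W 0.047 short-axis yaw 10.6
[456.  55.] c [0.6091 0.1098] L 0.084 W 0.083 short-axis yaw -77.7
[468. 210.] c [ 0.6568 -0.0127] L 0.177 W 0.153 short-axis yaw 21.2
[534.  56.] c [0.6711 0.1216] L 0.087 W 0.043 short-axis yaw 17.4
[[279.  59.]
 [280.  48.]]
turn -0.001  d [ 0.1121  0.1628 -0.0189]  q7 0.40
```

```bash
python3 -m creep '[[0.5,0,0,-0.03,0],[0.4,0.037,0.045,0,0],[0.35,0.037,0.055,0,0],[0.35,0.038,0.055,0,0],[0.35,0,0.008,0,0]]' && python3 -m creep '[[0.35,0,0,0,0],[0.35,0,0,0,0]]' |grep pos;  python3 -c "
from h import *
st();to(.6322,.1176,.2035,9.8)"
```

```text
time: 28.75
ee_pos: [0.6275, 0.1192, 0.2745]
tool_rot: [-0.001, 0.64, 0.768, 0.0]
ft_force: [-0.2, -0.6, -0.3]
opening: 0.348
grip_force: 0.0
ee_pos: [0.6257, 0.1109, 0.2763]
t 29.00 pos [0.6257 0.1109 0.2763] yaw_y 9.7 tilt 0.04 open 0.349 grip 0.0 F [-0.  -0.3  0.5]
turn -0.001  d [0.0055 0.0077 0.0728]  q7 0.23
```

```bash
python3 -m creep '[[0.35,0.0055,0.0077,0,0],[0.35,0,0,0.04,0],[0.35,0,0,0.033,0],[0.35,0,0,0,0],[0,0,0,0,0]]' 20 && python3 -m creep '[[0,0,0,0,0],[0,0,0,0,0],[0,0,0,0,0]]'
```

```text
time: 29.62
ee_pos: [0.6341, 0.1187, 0.2047]
tool_rot: [0.001, 0.644, 0.765, 0.001]
ft_force: [-0.2, -0.7, 0.4]
opening: 0.26
grip_force: 0.0
time: 30.0
ee_pos: [0.6322, 0.1184, 0.2046]
tool_rot: [-0.001, 0.644, 0.765, -0.001]
ft_force: [-7.3, -1.5, 7.2]
opening: 0.105
grip_force: 20.0
```

```bash
python3 -m creep '[[0,0,-0.0132,-0.003,0],[0,0,-0.0132,-0.0012,0],[0,0,-0.0178,0,0],[0,0,-0.0178,0.0005,0],[0,0,-0.0174,0.0038,0]]' && python3 -m creep '[[0,0,-0.0174,0.0038,0],[0,0,-0.0163,0.0065,0],[0,0,-0.0163,0.0078,0],[0,0,-0.0148,0.0097,0],[0,0,-0.0142,0.0108,0]]' &&  python3 -m creep '[[0,0,-0.0125,0.0125,0],[0,0,-0.012,0.0134,0],[0,0,-0.005,0.0075,0],[0,0,-0.0025,0.0035,0],[0,0,0,0,0]]'
```

```text
time: 30.62
ee_pos: [0.5554, 0.106, 0.205]
tool_rot: [0.001, 0.644, 0.765, 0.002]
ft_force: [-1.0, 2.5, 8.4]
opening: 0.104
grip_force: 20.0
time: 31.25
ee_pos: [0.4763, 0.093, 0.1649]
tool_rot: [-0.0, 0.644, 0.765, 0.001]
ft_force: [2.3, 4.3, -1.9]
opening: 0.104
grip_force: 20.0
time: 31.88
ee_pos: [0.4442, 0.0875, 0.1275]
tool_rot: [-0.001, 0.643, 0.765, -0.0]
ft_force: [-2.0, 5.4, -1.0]
opening: 0.098
grip_force: 20.0
```

```bash
python3 -m creep '[[0,0,-0.0013,0.0025,0],[0,0,-0.0013,0.0025,0],[0,0,0,0,0]]' |grep -E "pos|ft_force:"; python3 -m creep '[[0,0,-0.0008,0.0015,0],[0,0,0,0,0]]' |grep -E "pos|ft_force:";python3 -m creep '[[0,0,-0.0006,0.001,0],[0,0,0,0,0]]' |grep -E "pos|ft_force:"
```

```text
ee_pos: [0.4411, 0.087, 0.1224]
ft_force: [-4.2, 5.5, 0.2]
ee_pos: [0.4403, 0.0868, 0.1209]
ft_force: [-3.9, 5.2, 0.3]
ee_pos: [0.4398, 0.0867, 0.1201]
ft_force: [-4.5, 5.4, 1.7]
```

```bash
python3 -m creep '[[0.25,0,0,0,0],[0.25,0,0,0,0],[0.25,0,0,0,0],[0.25,0,0,-0.05,0],[0.3,0,0,-0.06,0]]' |grep -E "pos|ft_force:"; python3 -m creep '[[0.3,-0.06,0,-0.06,0],[0.3,-0.06,0,-0.03,0],[0.3,-0.05,0.03,0,0],[0.3,0,0,0,0]]' |grep -E "pos"
python3 - <<'E'
from h import *
st(); m=camera_model("wrist");I=capture("wrist"); cv2.imwrite("pics/w8.png",I[:,:,::-1])
t=.48; px=lambda r,h:(-r*np.cos(t)+h*np.sin(t), .022+r*np.sin(t)+h*np.cos(t))
for n,r,h in(("bar",.178,.01),("eye",.022,.032),("rolr",.13,0)):
    x,z=px(r,h)
    for y in(-.08,0,.08): print(n,y,np.round([*S(x,y),z],4),proj(m,[[*S(x,y),z]])[0].round())
E
```

```text
ee_pos: [0.4411, 0.085, 0.2308]
ft_force: [1.6, 1.4, 0.2]
ee_pos: [0.4983, -0.0615, 0.3027]
t 33.88 pos [ 0.4983 -0.0615  0.3027] yaw_y 9.4 tilt 0.21 open 0.301 grip 0.0 F [-1.4  0.4 -0.8]
bar -0.08 [0.4546 0.0056 0.1131] [237. 103.]
bar 0 [0.441  0.0844 0.1131] [235.  -3.]
bar 0.08 [0.4274 0.1632 0.1131] [ 233. -114.]
eye -0.08 [0.6009 0.0309 0.0605] [399. 104.]
eye 0 [0.5873 0.1097 0.0605] [403.  14.]
eye 0.08 [0.5737 0.1885 0.0605] [407. -79.]
rolr -0.08 [0.492 0.012 0.082] [283. 103.]
rolr 0 [0.4784 0.0909 0.082 ] [283.   7.]
rolr 0.08 [0.4648 0.1697 0.082 ] [283. -94.]
```

View pics/w8.png

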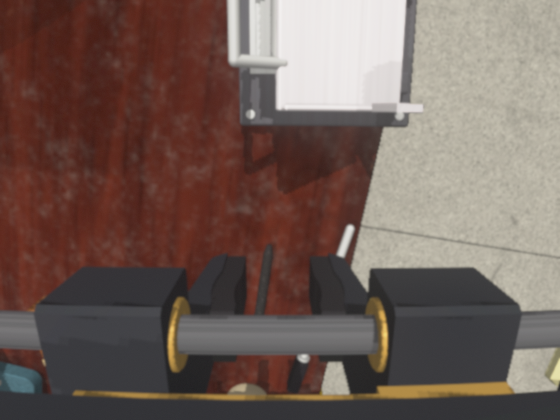

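The picture shows the plate resting on the stack: the bar is at column 235 as predicted, the right lug at (404,108), and the rod tip at (350,228). Next is the rod.

```bash
sed -i 's/^S0=.*/S0=np.array([.5913,.1104]); TH=np.arcsin(60\/130)\ndef P(r,h,y):\n    "plate point: r from hinge, h above axis, y"\n    c,s=np.cos(TH),np.sin(TH); return np.array([*S(-r*c+h*s,y),.022+r*s+h*c])/' h.py
python3 - <<'E'
from h import *
m=camera_model("wrist"); print("eyeR",P(.022,.032,-.08),"lug top",proj(m,[P(.022,.049,-.08),P(.005,.049,-.08),P(.039,.049,-.08)]).round())
to(.567,-.345,.20,-7)
E
```

```text
Traceback (most recent call last):
  File "h.py", line 31, in P
    c,s=np.cos(TH),np.sin(TH); return np.array([*S(-r*c+h*s,y),.022+r*s+h*c])
                                                 ~^^^^^^^^^^^^
  File "h.py", line 33, in S
    t=np.radians(YAW); return S0+np.array([x*np.cos(t)-y*np.sin(t),x*np.sin(t)+y*np.cos(t)])
                 ^^^
NameError: name 'YAW' is not defined
```

```bash
echo 'YAW=9.8' >> h.py
python3 - <<'E'
from h import *
m=camera_model("wrist"); print("eyeR",P(.022,.032,-.08),"lug top",proj(m,[P(.022,.049,-.08),P(.005,.049,-.08),P(.039,.049,-.08)]).round().tolist())
to(.567,-.345,.20,-7)
E
```

```text
eyeR [0.60023862 0.03075931 0.06054169] lug top [[413.0, 107.0], [426.0, 107.0], [399.0, 107.0]]
turn 0.290  d [-0.275   0.1042  0.1025]  q7 0.46
```

```bash
python3 -m creep '[[0.4,0,0,0,0.145],[0.4,0,0,0,0.145],[0.4,-0.055,0.025,0,0],[0.4,-0.055,0.025,0.02,0],[0.4,-0.055,0.025,0.03,0]]' >/dev/null && python3 -m creep '[[0.4,-0.055,0.025,0.03,0],[0.4,-0.055,0.005,0.022,0],[0.4,0,0,0,0],[0.4,0,0,0,0]]'>/dev/null
python3 - <<'E'
from h import *
st(); I=capture("wrist");m=camera_model("wrist"); cv2.imwrite("pics/w9.png",I[:,:,::-1])
print(proj(m,[[.567,-.329,.02],[.587,-.115,.011]]).round())
for c in blobs(I,(0,0,0),(179,255,70),300):
    r=cv2.minAreaRect(c); 
    if r[0][1]>260: continue
    Q=cast(m,cv2.boxPoints(r),.022)[:,:2]; print("dark",np.round(r[0]),np.round(r[1]),round(r[2],1),Q.round(3).tolist(),Q.mean(0).round(4))
for c in blobs(I,(0,0,150),(179,60,255),300):
    r=cv2.minAreaRect(c); Q=cast(m,cv2.boxPoints(r),.011)[:,:2]; print("bright",np.round(r[0]),np.round(r[1]),round(r[2],1),Q.round(3).tolist())
E
```

```text
t 35.05 pos [ 0.5659 -0.3314  0.2047] yaw_y -6.7 tilt 0.10 open 0.400 grip 0.0 F [0.8 0.6 0.4]
[[278. 191.]
 [271. -86.]]
dark [195.  75.] [154.   7.] 79.8 [[0.509, -0.172], [0.514, -0.172], [0.518, -0.289], [0.512, -0.289]] [ 0.5131 -0.2302]
dark [280. 182.] [56. 17.] 90.0 [[0.566, -0.297], [0.58, -0.299], [0.575, -0.346], [0.56, -0.344]] [ 0.5703 -0.3216]
bright [225. 257.] [68. 52.] 24.1 [[0.471, -0.392], [0.499, -0.348], [0.551, -0.381], [0.525, -0.426]]
bright [279.  76.] [152.  18.] 90.0 [[0.579, -0.178], [0.593, -0.179], [0.579, -0.298], [0.564, -0.296]]
bright [434. 155.] [310. 251.] 90.0 [[0.608, -0.181], [0.817, -0.196], [0.835, -0.484], [0.582, -0.449]]
bright [545. 356.] [18. 29.] 86.2 [[0.807, -0.525], [0.841, -0.529], [0.845, -0.552], [0.811, -0.548]]
```

Run:
```python
from h import *
m=camera_model("wrist"); I=cv2.imread("pics/w9.png"); H=cv2.cvtColor(I,cv2.COLOR_BGR2HSV)
M=(H[:,:,1]<60)&(H[:,:,2]>150)
p=[]
for r in range(5,148,5):
    w=np.where(M[r,262:298])[0]+262
    if len(w): p.append((w.mean(),r,len(w)))
print(p[::6])
p=np.array(p)[:,:2]; Q=cast(m,p,.011)[:,:2]
vx,vy,x0,y0=cv2.fitLine(Q.astype(np.float32),cv2.DIST_HUBER,0,.01,.01).ravel()
if vy<0:vx,vy=-vx,-vy
print("rod dir",np.degrees(np.arctan2(vy,vx)),"x at y=-.3216:",x0+vx*(-.3216-y0)/vy, Q[0],Q[-1])
D=(H[:,:,2]<70)[150:215,262:298]; 
for r in(5,15,30,45,55): w=np.where(D[r])[0]+262; print(150+r,w.min() if len(w) else 0,w.max() if len(w) else 0)
```

```text
[(np.float64(279.0), 5, 13), (np.float64(279.0), 35, 13), (np.float64(279.0), 65, 13), (np.float64(279.0), 95, 13), (np.float64(279.0), 125, 13)]
rod dir 83.39283 x at y=-.3216: 0.5690533 [ 0.58520639 -0.18215662] [ 0.5721298  -0.29141171]
155 272 288
165 272 289
180 272 289
195 272 289
205 280 288
```

```bash
python3 -m creep '[[0.4,0.010,0.0023,0.06,0],[0.4,0,0,0.06,0],[0.4,0,0,0.05,0],[0.4,0,0,0,0],[0.4,0,0,0,0]]' |grep -E "pos|ft_f"; python3 -c "
from h import *
st();to(.569,-.3216,.021,-6.6)"
```

```text
ee_pos: [0.5708, -0.3234, 0.0375]
ft_force: [0.0, -0.5, 1.5]
t 35.73 pos [ 0.5708 -0.3234  0.0375] yaw_y -6.7 tilt 0.18 open 0.398 grip 0.0 F [ 0.  -0.5  1.5]
turn -0.002  d [ 0.0015 -0.0021  0.0165]  q7 0.86
```

```bash
python3 -m creep '[[0.4,0.0015,-0.0018,0.008,0],[0.4,0,0,0.008,0],[0.4,0,0,0,0],[0,0,0,0,0],[0,0,0,0,0]]' 40 |grep -E "pos|ft_f";python3 -m creep '[[0,0,0,0,0],[0,0,0,0,0]]' |grep -E "pos|ft_f|open|grip";python3 -m creep '[[0,0,0,-0.03,0],[0,0,0,-0.05,0],[0,0,0,-0.05,0],[0,0,0,0,-0.15],[0,0,0,0,-0.136]]'; python3 -c "
from h import *
st();e=P(.022,.032,-.084);print('hole',P(.022,.032,-.08));t=P(.022,.032,-.084-.04-.19-.025);print(t);to(t[0],t[1],.1,9.8)"
```

```text
ee_pos: [0.5676, -0.3224, 0.0196]
ft_force: [-0.8, 0.6, 5.1]
ee_pos: [0.5676, -0.3223, 0.0196]
ft_force: [-0.8, 1.2, 5.2]
opening: 0.177
grip_force: 41.8
time: 37.22
ee_pos: [0.5676, -0.3217, 0.1494]
tool_rot: [0.0, 0.644, 0.765, 0.0]
ft_force: [-0.2, 1.0, -0.9]
opening: 0.176
grip_force: 40.0
t 37.23 pos [ 0.5676 -0.3217  0.1494] yaw_y 9.9 tilt 0.04 open 0.176 grip 40.0 F [-0.2  1.  -0.9]
hole [0.60023862 0.03075931 0.06054169]
[ 0.64432288 -0.22446133  0.06054169]
turn 0.001  d [0.0828 0.0922 0.0494]  q7 1.04
```

```bash
python3 -m creep '[[0,0.03,0.03,0,0],[0,0.03,0.03,0,0],[0,0.0175,0.032,0,0],[0,0,0,0.04,0],[0,0,0,0.03,0]]' |grep -E "pos|ft_f"; python3 -m creep '[[0,0,0,0.01,0],[0,0,0,0,0]]' |grep pos
python3 - <<'E'
from h import *
st();t=P(.022,.032,-.319);to(t[0],t[1],.0686,9.8)
m=camera_model("wrist"); I=capture("wrist"); cv2.imwrite("pics/w10.png",I[:,:,::-1])
o=observe(); R=rot().as_matrix(); Q=[o["ee_pos"]+R@[d,0,.0086] for d in(.05,.08,.12)]; q=proj(m,Q)
H=cv2.cvtColor(I,cv2.COLOR_RGB2HSV)
for u,v in q:
    if 0<v<420: 
        w=np.where((H[int(v),240:320,1]<70)&(H[int(v),240:320,2]>130))[0]+240; print("pred",u.round(1),v.round(),"seen",(w.min(),w.max()) if len(w) else None)
E
```

```text
ee_pos: [0.6451, -0.229, 0.0771]
ft_force: [-0.4, 0.0, -1.4]
ee_pos: [0.645, -0.2302, 0.0688]
t 38.10 pos [ 0.645  -0.2302  0.0688] yaw_y 9.6 tilt 0.05 open 0.173 grip 40.0 F [-0.7 -0.3 -0.8]
turn -0.004  d [0.0258 0.0003 0.0002]  q7 0.89
pred 279.4 161.0 seen (np.int64(240), np.int64(319))
pred 279.5 74.0 seen (np.int64(249), np.int64(319))
```

```bash
python3 -m creep '[[0,0.02,0.0003,0,-0.004],[0,0.02,0,0,0],[0,0,0,0,0],[0,0,0,0,0]]' |grep -E "pos|ft_f"; python3 -c "
from h import *
st();t=P(.022,.032,-.299);to(t[0],t[1],.0686,9.8)"
```

```text
ee_pos: [0.639, -0.1905, 0.0694]
ft_force: [-0.6, -0.5, -2.0]
t 38.65 pos [ 0.639  -0.1905  0.0694] yaw_y 9.9 tilt 0.04 open 0.178 grip 40.0 F [-0.6 -0.5 -2. ]
turn 0.001  d [ 0.0056 -0.0006  0.0008]  q7 0.86
```

```bash
python3 -m creep '[[0,0.006,-0.0006,0.0008,0],[0,0,0,0,0]]' |grep -E "pos|ft_f"; python3 -m creep '[[0,0.006,0,0,0],[0,0,0,0,0]]' |grep -E "pos|ft_f";  python3 -m creep '[[0,0.006,0,0,0],[0,0,0,0,0]]' |grep -E "pos|ft_f"; python3 -m creep '[[0,0.006,0,0,0],[0,0,0,0,0]]' |grep -E "pos|ft_f"; python3 -c "
from h import *
st();t=P(.022,.032,-.275);to(t[0],t[1],.0686,9.8)"
```

```text
ee_pos: [0.637, -0.1845, 0.068]
ft_force: [-0.0, 0.4, -1.1]
ee_pos: [0.6362, -0.1781, 0.0681]
ft_force: [0.6, 0.3, -1.2]
ee_pos: [0.6352, -0.1721, 0.0681]
ft_force: [-0.2, -0.3, -1.4]
ee_pos: [0.6342, -0.1662, 0.0681]
ft_force: [-1.3, 0.4, -0.7]
t 39.65 pos [ 0.6342 -0.1662  0.0681] yaw_y 9.9 tilt 0.03 open 0.179 grip 40.0 F [-1.3  0.4 -0.7]
turn 0.001  d [ 0.0049  0.     -0.0005]  q7 0.83
```

```bash
python3 -m creep '[[0,0.025,0,0.0,0],[0,0.025,0,0,0],[0,0.02,0,0,0],[0,0.02,0,0,0],[0,0,0,0,0]]' |grep -E "pos|ft_f"
python3 - <<'E'
from h import *
st();t=P(.022,.032,-.16);to(t[0],t[1],.0686,9.8)
I=capture("wrist"); J=capture("scene"); T=capture("top")
a=cv2.resize(I[0:260,120:440],None,fx=1.25,fy=1.25)
b=cv2.resize(J[160:240,220:330],None,fx=3.2,fy=3.2,interpolation=cv2.INTER_CUBIC); 
c=np.zeros((600,800,3),np.uint8); c[:a.shape[0],:a.shape[1]]=a; c[330:330+256,:352]=b
d=cv2.resize(T[140:240,225:345],None,fx=3.2,fy=3.2,interpolation=cv2.INTER_CUBIC); c[:320,410:410+384]=d[:320]
cv2.imwrite("pics/ins.png",c[:,:,::-1])
E
```

```text
ee_pos: [0.6188, -0.0761, 0.068]
ft_force: [-0.7, -0.2, -1.3]
t 40.27 pos [ 0.6188 -0.0761  0.068 ] yaw_y 10.0 tilt 0.06 open 0.175 grip 40.0 F [-0.7 -0.2 -1.3]
turn 0.003  d [ 0.0285 -0.0001 -0.0005]  q7 0.73
```

View pics/ins.png

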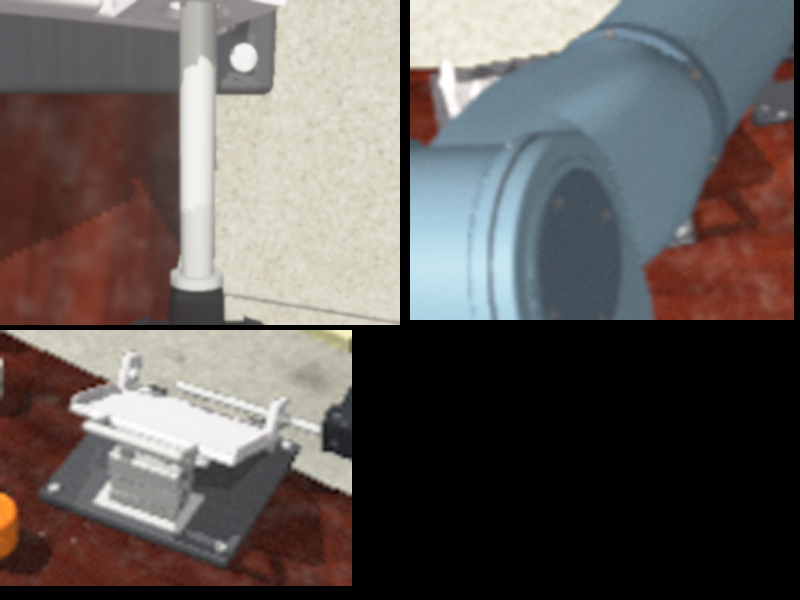

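The picture shows the rod passing through the right lug (scene crop, (278,415)), its tip clear behind the plate on its way to the left lug. The stack sits tidy on the patch.

```bash
python3 -m creep '[[0,0.02,0,0,0.002],[0,0.02,0,0,0],[0,0,0,0,0]]' |grep -E "pos|ft_f"; python3 -m creep '[[0,0.006,0,0,0],[0,0,0,0,0]]' |grep -E "pos|ft_f";  python3 -m creep '[[0,0.006,0,0,0],[0,0,0,0,0]]' |grep -E "pos|ft_f"; python3 -m creep '[[0,0.006,0,0,0],[0,0,0,0,0]]' |grep -E "pos|ft_f"; python3 -c "
from h import *
st();t=P(.022,.032,-.109);to(t[0],t[1],.0686,9.8)"
```

```text
ee_pos: [0.6117, -0.0354, 0.0678]
ft_force: [0.8, 0.1, -1.1]
ee_pos: [0.611, -0.0329, 0.0682]
ft_force: [0.4, 0.1, -0.4]
ee_pos: [0.6099, -0.0266, 0.0681]
ft_force: [0.1, 0.2, -2.2]
ee_pos: [0.6089, -0.0204, 0.0681]
ft_force: [0.3, -0.5, -1.8]
t 41.55 pos [ 0.6089 -0.0204  0.0681] yaw_y 9.8 tilt 0.03 open 0.178 grip 40.0 F [ 0.3 -0.5 -1.8]
turn -0.001  d [ 0.0229  0.0002 -0.0005]  q7 0.65
```

```bash
python3 -m creep '[[0,0.008,0,0,0],[0,0,0,0,0]]' |grep -E "pos|ft_f"; python3 -m creep '[[0,0.006,0,0,0],[0,0,0,0,0]]' |grep -E "pos|ft_f";  python3 -m creep '[[0,0.004,0,0,0],[0,0,0,0,0]]' |grep -E "pos|ft_f"; python3 -m creep '[[0,0.002,0,0,0],[0,0,0,0,0]]' |grep -E "pos|ft_f"
```

```text
ee_pos: [0.6075, -0.0121, 0.0681]
ft_force: [0.3, -0.7, -1.2]
ee_pos: [0.6065, -0.0066, 0.0681]
ft_force: [1.3, 1.0, -1.3]
ee_pos: [0.6059, -0.003, 0.0682]
ft_force: [0.4, -0.9, -1.7]
ee_pos: [0.6057, -0.0022, 0.0683]
ft_force: [0.2, -2.9, -1.5]
```

```bash
python3 -m creep '[[0,0.0015,0,0,0],[0,0,0,0,0]]' |grep -E "pos|ft_f"; python3 -m creep '[[0,0.001,0,0,0],[0,0,0,0,0]]' |grep -E "pos|ft_f"
python3 - <<'E'
from h import *
I=capture("wrist");J=capture("scene"); cv2.imwrite("pics/w11.png",I[:,:,::-1]); 
a=cv2.resize(I[0:280,160:420],None,fx=1.4,fy=1.4)
b=cv2.resize(J[160:240,220:340],None,fx=3.3,fy=3.3,interpolation=cv2.INTER_CUBIC)
c=np.zeros((600,800,3),np.uint8); c[:a.shape[0],:a.shape[1]]=a; c[:264,400:796]=b
cv2.imwrite("pics/home.png",c[:,:,::-1])
E
```

```text
ee_pos: [0.6056, -0.0021, 0.0683]
ft_force: [1.4, -5.9, -2.4]
ee_pos: [0.6056, -0.0021, 0.0684]
ft_force: [1.9, -7.2, -3.9]
```

Run:
```python
from h import *
I=cv2.imread("pics/w11.png"); m=camera_model("wrist"); o=observe(); R=rot().as_matrix()
print("shoulder px",proj(m,[o["ee_pos"]+R@[d,0,.0086-.011] for d in(.025,)]),"lug outer/inner top px",proj(m,[P(.022,.049,-.084),P(.022,.049,-.076),P(.005,.049,-.084),P(.039,.049,-.084)]).round().tolist())
for c in (272,279,286,300): print(c,[int(v) for v in I[100:270:5,c].mean(1)])
```

```text
shoulder px [[277.69950914 235.14933337]] lug outer/inner top px [[302.0, 228.0], [302.0, 205.0], [343.0, 221.0], [255.0, 236.0]]
272 [176, 177, 177, 176, 178, 177, 177, 177, 177, 177, 177, 177, 176, 153, 151, 151, 151, 151, 151, 151, 151, 150, 153, 167, 166, 180, 183, 183, 180, 108, 43, 41, 45, 43]
279 [181, 181, 180, 180, 180, 180, 180, 179, 180, 179, 178, 178, 178, 158, 157, 158, 157, 157, 157, 156, 156, 156, 158, 163, 176, 183, 180, 178, 181, 62, 43, 44, 44, 44]
286 [154, 154, 153, 153, 153, 152, 152, 152, 151, 151, 151, 151, 144, 140, 140, 140, 139, 139, 139, 138, 139, 138, 149, 165, 177, 180, 181, 180, 179, 46, 42, 46, 46, 44]
300 [151, 146, 149, 142, 136, 140, 131, 128, 125, 124, 116, 114, 110, 101, 111, 128, 131, 131, 130, 140, 164, 163, 165, 164, 181, 180, 181, 181, 141, 130, 127, 115, 40, 45]
```

```bash
python3 -m creep '[[0,-0.002,0,0,0],[0.4,0,0,0,0],[0.4,0,0,0,0],[0.4,0,0,-0.04,0],[0.4,0,0,-0.06,0]]' |grep -E "pos|ft_f"; python3 -m creep '[[0.6,0,0,-0.06,0],[0.8,-0.06,0,-0.03,0],[0.8,-0.06,0,0,0],[0.8,0,0,0,0]]' |grep -E "pos|ft_f"
python3 - <<'E'
from h import *
st(); T=capture("top"); m=camera_model("top"); W=capture("wrist"); cv2.imwrite("pics/w12.png",W[:,:,::-1]);cv2.imwrite("pics/top2.png",T[:,:,::-1])
w=camera_model("wrist")
for c in blobs(W,(0,0,0),(179,255,70),200):
    r=cv2.minAreaRect(c)
    if r[0][1]<260: print("dark",np.round(r[0]),np.round(r[1]),r[2],cast(w,[r[0]],.071)[0].round(3))
print("pred handle",proj(w,[P(.022,.032,-.109),P(.022,.032,-.084)]).round().tolist())
for c in blobs(T,(0,0,150),(179,70,255),100):
    r=cv2.minAreaRect(c)
    if 110<r[0][0]<220 and 150<r[0][1]<290: print(np.round(r[0]),np.round(r[1]),cast(m,[r[0]],.04)[0].round(3))
E
```

```text
ee_pos: [0.6043, 0.0, 0.168]
ft_force: [1.2, 1.5, 1.0]
ee_pos: [0.6245, -0.1213, 0.2573]
ft_force: [-0.5, 0.8, 0.5]
t 44.27 pos [ 0.6245 -0.1213  0.2573] yaw_y 9.3 tilt 0.18 open 0.796 grip 0.0 F [-0.5  0.8  0.5]
dark [100. 260.] [35. 11.] 90.0 [ 0.477 -0.202  0.071]
dark [206.  71.] [ 95. 172.] 82.87498474121094 [ 0.553 -0.027  0.071]
pred handle [[278.0, 46.0], [278.0, 13.0]]
[132. 191.] [28. 21.] [0.518 0.469 0.04 ]
[140. 254.] [24. 24.] [0.348 0.443 0.04 ]
[182. 194.] [21. 21.] [0.506 0.333 0.04 ]
[203. 275.] [112.  34.] [0.292 0.274 0.04 ]
```

Run:
```python
from h import *
I=cv2.imread("pics/w12.png"); w=camera_model("wrist")
for c in(274,278,282,300): print(c,[int(v) for v in I[0:90:4,c].mean(1)])
print(proj(w,[P(.022,.049,-.084),P(.022,.049,-.076)]).round().tolist())
to(.42,.331,.25,90); to(.5,.23,.3,90)
```

```text
274 [236, 237, 181, 143, 59, 60, 59, 66, 66, 66, 66, 64, 64, 62, 63, 62, 61, 61, 61, 56, 47, 54, 62]
278 [237, 235, 204, 144, 59, 61, 64, 68, 67, 67, 66, 65, 65, 64, 64, 62, 62, 62, 61, 57, 77, 178, 175]
282 [236, 236, 221, 128, 61, 62, 69, 67, 67, 66, 65, 65, 64, 64, 62, 62, 61, 62, 60, 59, 79, 185, 183]
300 [199, 236, 235, 165, 107, 105, 105, 163, 187, 110, 102, 80, 156, 176, 171, 174, 174, 174, 177, 177, 178, 172, 172]
[[288.0, 8.0], [288.0, -3.0]]
turn -1.402  d [0.2049 0.4459 0.0065]  q7 0.66
turn -1.402  d [ 0.1249  0.345  -0.0436]  q7 0.66
```

The handle is flush against the lug (handle starts at row ~14, lug edge at row ~12). Now the jars.

```bash
python3 -m creep '[[0.8,0.06,0,0,0.17],[0.8,0.06,0.01,0,0.17],[0.8,0.05,0.03,0,0.17],[0.8,0.04,0.03,0,0.176],[0.8,0,0,0,0]]' |grep -E "pos"; python3 -c "
from h import *
st();to(.47,.28,.27,-30)"
```

```text
ee_pos: [0.7056, 0.083, 0.2538]
t 45.00 pos [0.7056 0.083  0.2538] yaw_y -29.1 tilt 0.12 open 0.800 grip 0.0 F [-0.9 -0.1  0.1]
turn 0.015  d [ 0.0528 -0.3026 -0.0156]  q7 -0.24
```

```bash
python3 -m creep '[[0.8,0.01,-0.06,0,0.015],[0.8,0.01,-0.06,0,0],[0.8,0.01,-0.06,0,0],[0.8,0.01,-0.06,0,0],[0.8,0.012,-0.06,0,0]]' |grep -E "pos"; python3 -m creep '[[0.8,0,0,0,0],[0.8,0,0,0,0]]' |grep pos
cat >> h.py <<'E'
def jars(z=.04,name="wrist",amin=800):
    I=capture(name); m=camera_model(name)
    for c in blobs(I,(0,0,140),(179,75,255),amin):
        (u,v),r=cv2.minEnclosingCircle(c); f=cv2.contourArea(c)/(np.pi*r*r)
        X=cast(m,[(u,v)],z)[0]; E=cast(m,[(u+r,v)],z)[0]
        print("px",round(u),round(v),"fill %.2f"%f,"c",X[:2].round(4),"rad",np.linalg.norm(E-X).round(4))
    return I
E
python3 -c "
from h import *
st();cv2.imwrite('pics/w13.png',jars()[:,:,::-1]); m=camera_model('wrist'); print(proj(m,[[.506,.333,.04],[.42,.331,.04],[.518,.46,.088]]).round().tolist())"
```

```text
ee_pos: [0.4685, 0.2734, 0.2558]
ee_pos: [0.4711, 0.272, 0.2562]
t 45.88 pos [0.4711 0.272  0.2562] yaw_y -30.3 tilt 0.03 open 0.804 grip 0.0 F [ 0.6 -0.1  0.1]
px 72 86 fill 0.87 c [0.3604 0.443 ] rad 0.0323
px 215 195 fill 0.91 c [0.4174 0.2929] rad 0.0285
px 277 102 fill 0.96 c [0.5099 0.3356] rad 0.0279
px 345 293 fill 0.40 c [0.4748 0.142 ] rad 0.0312
px 396 373 fill 0.29 c [0.479  0.0257] rad 0.0378
px 450 138 fill 0.46 c [0.631  0.2301] rad 0.1813
[[275.0, 107.0], [195.0, 159.0], [198.0, -58.0]]
```

The wrist measurements put jar 1 at (0.510, 0.336). Jar 2, knocked aside from where it stood, is now at (0.417, 0.293). Both read about 28 mm in radius.

```bash
python3 -c "
from h import *
to(.509,.335,.11,-30)"
```

```text
turn -0.008  d [0.0739 0.0002 0.1463]  q7 -0.62
```

```bash
python3 -m creep '[[0.85,0.037,0,0,0],[0.85,0.037,0,0.03,0],[0.85,0,0,0.05,0],[0.85,0,0,0.04,0],[0.85,0,0,0,0]]' |grep -E "pos"; python3 -c "
from h import *
st();cv2.imwrite('pics/w14.png',jars()[:,:,::-1]); to(.509,.335,.032)"
```

```text
ee_pos: [0.5088, 0.3331, 0.1338]
t 46.55 pos [0.5088 0.3331 0.1338] yaw_y -30.6 tilt 0.31 open 0.852 grip 0.0 F [-0.8 -0.4  0.8]
px 144 3 fill 0.47 c [0.5113 0.4797] rad 0.0315
px 192 356 fill 0.30 c [0.4091 0.2801] rad 0.0218
px 275 214 fill 0.93 c [0.5115 0.3394] rad 0.0279
px 448 132 fill 0.45 c [0.6253 0.3306] rad 0.115
turn 0.000  d [ 0.0007 -0.0016  0.104 ]  q7 -0.59
```

```bash
python3 -m creep '[[0.85,0.004,0,0.05,0],[0.85,0,0,0.05,0],[0.85,0,0,0.002,0],[0.85,0,0,0,0],[0.5,0,0,0,0]]' 12 |grep -E "pos|ft_f"; python3 -m creep '[[0.4,0,0,0,0],[0.4,0,0,0,0],[0.4,0,0,0,0]]' |grep -E "pos|ft_f|open|grip";python3 -m creep '[[0.4,0,0,-0.03,0],[0.4,0,0,-0.05,0],[0.4,0,0,-0.06,0],[0.4,0,0,-0.05,0],[0.4,0,0,0,0]]' |grep -E "pos|ft_f|open|grip"; python3 -c "
from h import *
st();p=P(.068,.046,-.041);print(p);to(p[0],p[1],.2,99.8)"
```

```text
ee_pos: [0.5131, 0.3398, 0.0369]
ft_force: [0.6, -0.2, 0.8]
ee_pos: [0.512, 0.3397, 0.0354]
ft_force: [-0.8, -0.2, 7.2]
opening: 0.593
grip_force: 12.0
ee_pos: [0.5134, 0.3398, 0.2281]
ft_force: [0.3, 0.8, -1.3]
opening: 0.59
grip_force: 12.0
t 48.23 pos [0.5134 0.3398 0.2281] yaw_y -30.5 tilt 0.39 open 0.590 grip 12.0 F [ 0.3  0.8 -1.3]
[0.55975564 0.06334421 0.09419214]
turn 0.868  d [-0.0015  0.2804  0.0272]  q7 -0.66
```

```bash
python3 -m creep '[[0.4,0,0,0,0.174],[0.4,0,0,0,0.174],[0.4,0,0,0,0.174],[0.4,0,0,0,0.174],[0.4,0,0,0,0.174]]' |grep -E "pos|grip"; python3 -m creep '[[0.4,0,0.056,0,0],[0.4,0,0.056,0,0],[0.4,0,0.056,0,0],[0.4,0,0.056,0,0],[0.4,0,0.056,0,0]]' |grep -E "pos|grip"; python3 -m creep '[[0.4,0,0,0.03,0],[0.4,0,0,0,0]]' |grep -E "pos|ft_f|grip"; python3 -c "
from h import *
st();p=P(.068,.0494,-.041);print(p);to(p[0],p[1],.12,99.8)"
```

```text
ee_pos: [0.5106, 0.3389, 0.2227]
grip_force: 12.0
ee_pos: [0.5579, 0.0617, 0.223]
grip_force: 12.0
ee_pos: [0.5566, 0.063, 0.1918]
ft_force: [0.4, 0.1, 0.5]
grip_force: 12.0
t 49.73 pos [0.5566 0.063  0.1918] yaw_y -80.4 tilt 0.29 open 0.590 grip 12.0 F [0.4 0.1 0.5]
[0.56130197 0.06361131 0.09720835]
turn -0.003  d [0.0051 0.0002 0.0718]  q7 -0.91
```

```bash
python3 -m creep '[[0.4,0.005,0,0.04,0],[0.4,0,0,0.036,0],[0.4,0,0,0,0],[0.4,0,0,0,0]]' |grep -E "pos|ft_f"; python3 -m creep '[[0.4,0,0,0.003,0],[0.4,0,0,0,0]]' |grep -E "pos|ft_f"; python3 -m creep '[[0.4,0,0,0.002,0],[0.4,0,0,0,0]]' |grep -E "pos|ft_f"; python3 -c "
from h import *
st();p=P(.068,.0494,-.041);to(p[0],p[1],p[2],99.8)"
```

```text
ee_pos: [0.5642, 0.0643, 0.1195]
ft_force: [-0.2, -0.3, -0.2]
ee_pos: [0.5638, 0.0643, 0.1159]
ft_force: [-0.6, 0.2, -0.4]
ee_pos: [0.5634, 0.0641, 0.1132]
ft_force: [0.3, -0.2, -1.3]
t 50.73 pos [0.5634 0.0641 0.1132] yaw_y -80.3 tilt 0.01 open 0.589 grip 12.0 F [ 0.3 -0.2 -1.3]
turn -0.002  d [-0.0022  0.0001  0.0159]  q7 -0.83
```

```bash
python3 -m creep '[[0.4,-0.002,0,0.003,0],[0.4,0,0,0,0]]' |grep -E "pos|ft_f"; python3 -m creep '[[0.4,0,0,0.002,0],[0.4,0,0,0,0]]' |grep -E "pos|ft_f"; python3 -m creep '[[0.4,0,0,0.0015,0],[0.4,0,0,0,0]]' 4 |grep -E "pos|ft_f"; python3 -m creep '[[0.4,0,0,0.0015,0],[0.4,0,0,0,0]]' 4|grep -E "pos|ft_f"; python3 -m creep '[[0.4,0,0,0.0015,0],[0.4,0,0,0,0]]' 4|grep -E "pos|ft_f|open"
```

```text
ee_pos: [0.5611, 0.0636, 0.1099]
ft_force: [0.6, 0.2, -0.2]
ee_pos: [0.5614, 0.0637, 0.108]
ft_force: [0.1, 0.2, 0.3]
ee_pos: [0.5616, 0.0637, 0.1066]
ft_force: [-0.2, 0.3, -0.7]
ee_pos: [0.5622, 0.0637, 0.1054]
ft_force: [1.5, 0.5, 1.5]
ee_pos: [0.5627, 0.0637, 0.1042]
ft_force: [4.6, 0.3, 4.1]
opening: 0.599
```

```bash
python3 -m creep '[[0.4,0,0,0.0015,0],[0.4,0,0,0.0,0]]' 3|grep -E "pos|ft_f|open"; python3 -m creep '[[0.4,-0.001,0,0.002,0],[0.4,0,0,0,0]]' 3|grep -E "pos|ft_f"; python3 -m creep '[[0.4,-0.001,0,0.002,0],[0.4,0,0,0,0]]' 3|grep -E "pos|ft_f|open|grip"
```

```text
ee_pos: [0.5615, 0.0636, 0.1021]
ft_force: [3.5, 0.8, 3.3]
opening: 0.594
ee_pos: [0.5602, 0.0635, 0.0999]
ft_force: [3.2, -0.0, 2.0]
ee_pos: [0.5592, 0.0633, 0.0979]
ft_force: [2.7, -0.6, 2.1]
opening: 0.598
grip_force: 3.0
```

```bash
python3 -m creep '[[0.4,0,0,0.0015,0],[0.4,0,0,0,0],[0.66,0,0,0,0],[0.68,0,0,0,0],[0.7,0,0,0,0]]' 3|grep -E "pos|ft_f|open"; python3 -m creep '[[0.7,0,0,-0.03,0],[0.7,0,0,-0.04,0],[0.75,0,0,-0.06,0],[0.8,-0.05,0,-0.03,0],[0.8,-0.05,0,0,0]]'|grep -E "pos|ft_f"; python3 -m creep '[[0.8,0,0,0,0],[0.8,0,0,0,0]]'|grep -E "pos"
python3 - <<'E'
from h import *
st(); W=jars(.08); cv2.imwrite("pics/w15.png",W[:,:,::-1]); m=camera_model("wrist")
print("flat jar top would be",proj(m,[P(r,.054,-.041) for r in(.0545,.068)]).round().tolist(), "edges r",proj(m,[P(.068+.0275,.054,-.041),P(.068-.0275,.054,-.041),P(.068,.054,-.041+.0275)]).round().tolist())
E
```

```text
ee_pos: [0.5588, 0.0633, 0.0963]
ft_force: [0.7, -1.8, -0.0]
opening: 0.704
ee_pos: [0.4609, 0.0455, 0.2579]
ft_force: [-0.1, -0.5, -0.8]
ee_pos: [0.4615, 0.0471, 0.2568]
t 54.23 pos [0.4615 0.0471 0.2568] yaw_y -80.3 tilt 0.06 open 0.800 grip 0.0 F [0.5 0.5 0.9]
px 22 192 fill 0.80 c [0.4284 0.2639] rad 0.0262
px 333 70 fill 0.30 c [0.566  0.0212] rad 0.1934
flat jar top would be [[278.0, 44.0], [278.0, 60.0]] edges r [[278.0, 95.0], [278.0, 28.0], [239.0, 60.0]]
```

Run:
```python
from h import *
I=cv2.cvtColor(cv2.imread("pics/w15.png"),cv2.COLOR_BGR2GRAY)
for c in(240,265,278,290,316): print(c,I[0:150:4,c].tolist())
for r in(40,60,80): print(r,I[r,200:330:5].tolist())
```

```text
240 [172, 152, 97, 98, 98, 169, 190, 162, 139, 216, 220, 222, 228, 226, 230, 232, 233, 234, 232, 229, 234, 233, 234, 234, 233, 232, 233, 233, 235, 233, 234, 234, 232, 232, 233, 232, 232, 231]
265 [174, 165, 98, 179, 218, 223, 223, 223, 223, 223, 223, 223, 225, 224, 221, 217, 221, 233, 220, 213, 210, 123, 211, 213, 231, 232, 232, 233, 235, 231, 232, 234, 232, 232, 232, 232, 231, 230]
278 [170, 169, 101, 220, 226, 225, 223, 223, 223, 223, 223, 223, 223, 223, 223, 222, 214, 228, 200, 164, 157, 144, 128, 179, 195, 231, 231, 232, 234, 231, 231, 233, 232, 231, 231, 231, 231, 230]
290 [175, 165, 98, 161, 231, 228, 225, 223, 223, 223, 223, 223, 223, 223, 223, 223, 222, 213, 149, 138, 130, 86, 134, 162, 230, 232, 231, 232, 234, 231, 230, 233, 231, 230, 231, 231, 230, 230]
316 [170, 169, 97, 99, 82, 98, 127, 129, 108, 160, 162, 164, 164, 164, 166, 165, 165, 169, 167, 164, 169, 180, 230, 231, 231, 231, 229, 231, 233, 229, 228, 231, 230, 230, 230, 230, 230, 229]
40 [230, 231, 230, 231, 231, 230, 230, 229, 220, 225, 213, 222, 223, 223, 223, 223, 223, 223, 223, 223, 225, 229, 219, 158, 148, 118]
60 [232, 232, 232, 232, 232, 232, 232, 232, 232, 213, 236, 230, 210, 217, 220, 222, 222, 222, 223, 222, 220, 166, 123, 165, 165, 160]
80 [234, 234, 234, 234, 234, 234, 234, 234, 234, 234, 207, 164, 191, 210, 183, 170, 160, 146, 130, 114, 114, 149, 170, 169, 168, 172]
```

Run:
```python
from h import *
m=camera_model("wrist")
for r in(.0545,.058,.062): print(r,"lid far,lid near,base near rows",proj(m,[P(r-.0275,.054,-.041),P(r+.0275,.054,-.041),P(r+.0275,.014,-.041)])[:,1].round().tolist())
# hypotheses: leaning, upright at edge
X=S(-.045,-.041); print("upright:",proj(m,[[*S(-.015,-.041),.11],[*S(-.07,-.041),.11],[*S(-.07,-.041),.07]])[:,1].round())
print("cols",proj(m,[P(.0545,.054,-.041-.0275),P(.0545,.054,-.041+.0275)])[:,0].round())
T=capture("top"); J=capture("scene")
W=cv2.imread("pics/w15.png")[:,:,::-1]
c=np.zeros((560,780,3),np.uint8); a=cv2.resize(W[0:130,190:380],None,fx=2,fy=2); c[:260,:380]=a
b=cv2.resize(J[160:240,220:330],None,fx=3.5,fy=3.5,interpolation=cv2.INTER_CUBIC); c[:280,390:775]=b
d=cv2.resize(T[140:240,225:345],None,fx=2.7,fy=2.7,interpolation=cv2.INTER_CUBIC); c[285:555,:324]=d
cv2.imwrite("pics/jar1.png",c[:,:,::-1])
```

```text
0.0545 lid far,lid near,base near rows [12.0, 77.0, 105.0]
0.058 lid far,lid near,base near rows [16.0, 82.0, 109.0]
0.062 lid far,lid near,base near rows [21.0, 87.0, 114.0]
upright: [ 27. 110. 110.]
cols [316. 240.]
```

```bash
cat >> h.py <<'E'
def lid(I,m,y):
    g=cv2.cvtColor(I,cv2.COLOR_RGB2GRAY); b=cv2.morphologyEx(cv2.inRange(g,217,227),cv2.MORPH_OPEN,np.ones((5,5)))
    u0=proj(m,[P(.058,.054,y)])[0]
    cs=[c for c in cv2.findContours(b,0,1)[0] if cv2.contourArea(c)>500 and np.linalg.norm(c[:,0].mean(0)-u0)<60]
    for c in cs: print("seen",[np.round(v,1) for v in cv2.fitEllipse(cv2.convexHull(c))],cv2.contourArea(c))
    a=np.linspace(0,6.28,40)
    global TH; T0=TH
    base=P(.056,.014,y)
    for extra in(-27,-15,0,10,20):   # tilt beyond the slope, deg
        TH=T0+np.radians(extra); s,c=np.sin(TH),np.cos(TH); t=np.radians(YAW)
        u=np.array([np.cos(t),np.sin(t),0]);v=np.array([-np.sin(t),np.cos(t),0]);k=np.array([0,0,1])
        n=u*s+k*c; x=-u*c+k*s; cen=base+.04*n
        q=proj(m,[cen+.025*(np.cos(w)*x+np.sin(w)*v) for w in a]).astype(np.float32)
        print("tilt+%d"%extra,[np.round(w,1) for w in cv2.fitEllipse(q)])
    TH=T0
E
python3 - <<'E'
from h import *
lid(cv2.imread("pics/w15.png")[:,:,::-1].copy(),camera_model("wrist"),-.041)
E
```

```text
seen [array([278.4,  40.6]), array([48.3, 60.5]), np.float64(136.3)] 1997.0
tilt+-27 [array([277. ,  70.5]), array([69.8, 72.5]), np.float64(179.8)]
tilt+-15 [array([276.9,  59.2]), array([69.3, 70. ]), np.float64(90.0)]
tilt+0 [array([276.9,  46.3]), array([59.3, 69.6]), np.float64(89.9)]
tilt+10 [array([276.9,  38.9]), array([49.6, 69. ]), np.float64(89.9)]
tilt+20 [array([276.9,  32.8]), array([38.2, 68.1]), np.float64(89.9)]
```

```bash
python3 -c "
from h import *
to(.417,.291,.14,99.8)"
```

```text
turn -0.001  d [-0.0027 -0.2488  0.1162]  q7 -1.05
```

```bash
python3 -m creep '[[0.85,0,-0.06,0,0],[0.85,0,-0.06,0,0],[0.85,0,-0.06,0,0],[0.85,-0.003,-0.06,0.04,0],[0.85,0,-0.009,0.05,0]]' |grep -E "pos"; python3 -m creep '[[0.85,0,0,0.03,0],[0.85,0,0,0,0],[0.85,0,0,0,0]]' |grep -E "pos"; python3 -c "
from h import *
st();cv2.imwrite('pics/w16.png',jars()[:,:,::-1]); to(.417,.291,.035,99.8)"
```

```text
ee_pos: [0.418, 0.2887, 0.1706]
ee_pos: [0.419, 0.2835, 0.1428]
t 55.38 pos [0.419  0.2835 0.1428] yaw_y -80.3 tilt 0.08 open 0.851 grip 0.0 F [-0.2  0.7 -0.3]
px 264 221 fill 0.92 c [0.4167 0.2923] rad 0.0276
px 515 105 fill 0.34 c [0.5153 0.1526] rad 0.0806
turn -0.002  d [-0.001  -0.0075  0.1082]  q7 -1.36
```

```bash
python3 -m creep '[[0.85,-0.001,-0.0085,0.04,0],[0.85,0,0,0.04,0],[0.85,0,0,0.027,0],[0.85,0,0,0,0],[0.5,0,0,0,0]]' 12 |grep -E "pos|ft_f"; python3 -m creep '[[0.4,0,0,0,0],[0.4,0,0,0,0],[0.4,0,0,0,0]]' |grep -E "pos|ft_f|open|grip";python3 -m creep '[[0.4,0,0,-0.03,0],[0.4,0,0,-0.05,0],[0.4,0,0,-0.06,0],[0.4,0,0,-0.05,0],[0.4,0,0,0,0]]' |grep -E "pos|ft_f|open|grip"; python3 -c "
from h import *
st();p=P(.068,.0494,.041);print(p);to(p[0],p[1],.2,99.8)"
```

```text
ee_pos: [0.4165, 0.2923, 0.0366]
ft_force: [-0.7, -0.4, -0.3]
ee_pos: [0.4161, 0.2923, 0.0361]
ft_force: [-0.6, 0.3, 9.2]
opening: 0.589
grip_force: 12.0
ee_pos: [0.417, 0.2928, 0.2282]
ft_force: [0.1, 0.7, -1.8]
opening: 0.59
grip_force: 12.0
t 57.05 pos [0.417  0.2928 0.2282] yaw_y -80.3 tilt 0.36 open 0.590 grip 12.0 F [ 0.1  0.7 -1.8]
[0.54734479 0.14441475 0.09720835]
turn -0.002  d [0.1031 0.1685 0.028 ]  q7 -1.49
```

```bash
python3 -m creep '[[0.4,0.034,0.056,0,0],[0.4,0.034,0.056,0,0],[0.4,0.035,0.0565,0,0],[0.4,0,0,0.04,0],[0.4,0,0,0.04,0]]' |grep -E "pos|grip"; python3 -m creep '[[0.4,0,0,0.025,0],[0.4,0,0,0,0],[0.4,0,0,0,0]]' |grep -E "pos|ft_f|grip"; python3 -c "
from h import *
st();p=P(.068,.0494,.041);to(p[0],p[1],.11,99.8)"
```

```text
ee_pos: [0.5385, 0.1496, 0.143]
grip_force: 12.0
ee_pos: [0.5389, 0.1504, 0.1204]
ft_force: [0.4, 0.2, -0.0]
grip_force: 12.0
t 58.05 pos [0.5389 0.1504 0.1204] yaw_y -80.3 tilt 0.02 open 0.589 grip 12.0 F [ 0.4  0.2 -0. ]
turn -0.002  d [0.0073 0.0073 0.0104]  q7 -1.07
```

```bash
python3 -m creep '[[0.4,0.007,0.0065,0.002,0],[0.4,0,0,0.004,0],[0.4,0,0,0.004,0],[0.4,0,0,0,0]]' |grep -E "pos|ft_f"; python3 -m creep '[[0.4,0,0,0.002,0],[0.4,0,0,0,0]]' |grep -E "pos|ft_f"; python3 -m creep '[[0.4,0,0,0.0015,0],[0.4,0,0,0,0]]' 4 |grep -E "pos|ft_f";  python3 -c "
from h import *
st();p=P(.068,.0494,.041);to(p[0],p[1],p[2],99.8)"
```

```text
ee_pos: [0.5464, 0.1454, 0.1097]
ft_force: [0.5, -0.9, -0.6]
ee_pos: [0.5466, 0.1454, 0.1079]
ft_force: [0.1, 0.5, -1.7]
ee_pos: [0.5469, 0.1454, 0.1066]
ft_force: [0.0, 0.6, -0.9]
t 59.05 pos [0.5469 0.1454 0.1066] yaw_y -80.3 tilt 0.02 open 0.598 grip 4.0 F [ 0.   0.6 -0.9]
turn -0.002  d [0.0003 0.001  0.0094]  q7 -1.04
```

```bash
python3 -m creep '[[0.4,0,0,0.0015,0],[0.4,0,0,0.0,0]]' 3|grep -E "pos|ft_f|open"; python3 -m creep '[[0.4,0,0,0.002,0],[0.4,0,0,0,0]]' 3|grep -E "pos|ft_f"; python3 -m creep '[[0.4,-0.001,0,0.002,0],[0.4,0,0,0,0]]' 3|grep -E "pos|ft_f|open|grip"; python3 -m creep '[[0.4,-0.001,0,0.002,0],[0.4,0,0,0,0]]' 3|grep -E "pos|ft_f|open|grip"; python3 -m creep '[[0.4,-0.001,0,0.002,0],[0.4,0,0,0,0]]' 3|grep -E "pos|ft_f|open|grip"
```

```text
ee_pos: [0.5475, 0.1455, 0.1054]
ft_force: [2.4, 0.6, 2.5]
opening: 0.593
ee_pos: [0.5474, 0.1456, 0.1032]
ft_force: [4.3, 0.8, 2.8]
ee_pos: [0.5457, 0.1452, 0.1009]
ft_force: [2.5, 1.3, 1.8]
opening: 0.594
grip_force: 3.0
ee_pos: [0.5445, 0.1449, 0.0988]
ft_force: [2.8, 1.0, 1.6]
opening: 0.595
grip_force: 3.0
ee_pos: [0.5436, 0.1448, 0.0969]
ft_force: [3.4, 1.4, 1.4]
opening: 0.597
grip_force: 3.0
```

```bash
python3 -m creep '[[0.62,0,0,0,0],[0.66,0,0,0,0],[0.68,0,0,0,0],[0.68,0,0,0,0]]' 3|grep -E "pos|ft_f|open"; python3 -m creep '[[0.68,0,0,-0.02,0],[0.68,0,0,-0.04,0],[0.68,0,0,-0.06,0],[0.8,-0.05,0,-0.04,0],[0.8,-0.05,0,-0.03,0]]'|grep -E "pos|ft_f"; python3 -m creep '[[0.8,0,0.042,0,0],[0.8,0,0,0,0],[0.8,0,0,0,0]]'|grep -E "pos"
python3 - <<'E'
from h import *
st(); W=capture("wrist"); m=camera_model("wrist"); T=capture("top"); J=capture("scene")
for y in(-.041,.041): lid(W,m,y)
cv2.imwrite("pics/w17.png",W[:,:,::-1])
c=np.zeros((590,795,3),np.uint8); a=cv2.resize(W[0:200,140:410],None,fx=1.45,fy=1.45); c[:290,:a.shape[1]]=a[:290]
b=cv2.resize(J[130:240,170:340],None,fx=2.3,fy=2.3,interpolation=cv2.INTER_CUBIC); c[:253,400:791]=b
d=cv2.resize(T[150:270,110:330],None,fx=2.4,fy=2.4,interpolation=cv2.INTER_CUBIC); c[295:583,:528]=d
cv2.imwrite("pics/final.png",c[:,:,::-1])
E
```

```text
ee_pos: [0.5435, 0.1448, 0.0969]
ft_force: [0.2, -0.8, 0.5]
opening: 0.677
ee_pos: [0.4462, 0.1272, 0.2881]
ft_force: [-0.1, 0.3, 2.6]
ee_pos: [0.4536, 0.0867, 0.2866]
t 61.80 pos [0.4536 0.0867 0.2866] yaw_y -80.4 tilt 0.05 open 0.801 grip 0.0 F [ 0.4 -0.1 -0.7]
tilt+-27 [array([329.1,  72.6]), array([62.8, 65.6]), np.float64(12.3)]
tilt+-15 [array([329.2,  62.4]), array([62.4, 63.2]), np.float64(120.6)]
tilt+0 [array([329. ,  50.7]), array([53.6, 63. ]), np.float64(98.7)]
tilt+10 [array([328.6,  43.9]), array([45.1, 62.5]), np.float64(96.2)]
tilt+20 [array([328. ,  38.3]), array([35. , 61.8]), np.float64(94.5)]
seen [array([221.6,  40.3]), array([16.1, 54. ]), np.float64(90.1)] 547.5
tilt+-27 [array([225.8,  72.9]), array([62.7, 65.6]), np.float64(168.0)]
tilt+-15 [array([225.7,  62.7]), array([62.4, 63.2]), np.float64(57.1)]
tilt+0 [array([225.9,  50.9]), array([53.6, 62.9]), np.float64(80.7)]
tilt+10 [array([226.3,  44.2]), array([45. , 62.5]), np.float64(83.3)]
tilt+20 [array([226.8,  38.6]), array([35. , 61.8]), np.float64(85.1)]
```

View pics/final.png

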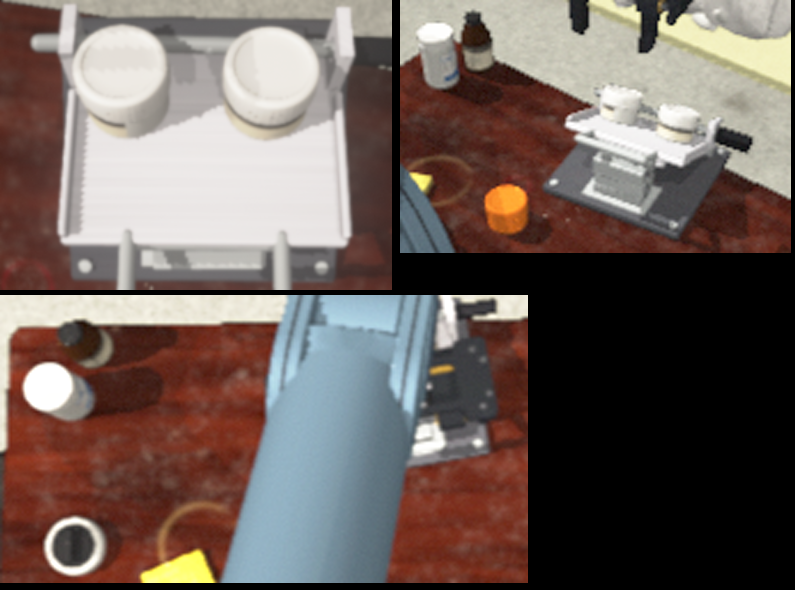

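The picture shows both jars standing on the plate against the rod. The rod tip is out past the left lug at (40,42), the handle is at the right lug at (375,50), and the bottles are standing.

```bash
python3 -c "
from cell import *
print(hand_in())"
```

```text
the job is handed in; nothing more can be done
None
```

The job is handed in (no score came back): the plate rests on all three spacer blocks, the stop rod is home through both eyelets, both jars stand on the plate uphill of it, and the bottles were still standing in the last picture.

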